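Rebuild the slanted slicer's sprung pusher after washing

TASK

The slanted vegetable slicer has come back from the wash in pieces. Thread one coil spring fully down onto each of the two bare guide rods, giving it a slight twist if the coils catch, slide the green-handled pusher onto both rods over the springs, then push it down onto its rubber stops and let the springs carry it back up. Let go of it there, and leave the cup, jars and scraper around it where they are.

Things in the scene. Friction and masses are not known exactly. Their poses are not given: they have to be found in the camera images.
- deck: the slicer's leaning cutting deck, a 130 x 175 mm aluminium frame with blades, bolted down on a stand. Origin: midway between the two guide rods, level with the collars they rise from, 125 mm above the bench. z axis: up along both rods, leaning 30 degrees from vertical, top towards the robot; y axis: from right to left rod; x axis: away from the robot and up. Blades lie below z = 0 within |y| < 45 mm
- left_rod_tip (a point): round tip of the bare 12 mm steel guide rod on the robot's left, at deck (0, +65, 138) mm; axes as the deck's. The rod runs straight down -z for 138 mm to a 34 mm wide round collar, deck (0, +65, 0), on which its spring sits
- right_rod_tip (a point): the same for the rod on the robot's right: tip at deck (0, -65, 138) mm, collar at deck (0, -65, 0). Next to the rods four upright stops with black rubber tops, 13 mm thick, stand at deck x = +-30, y = +-54 mm, up to z = 30 mm
- spring_a: steel compression spring standing on end in the sheet pan: free length 100 mm, outside diameter 24 mm, inside about 16 mm, 3 mm wire, 7 open turns and a flat closed turn at each end, about 50 g, 110 N/m, can be compressed to 30 mm. Origin: centre of its lower end; z axis along it to its upper end. Both springs are alike; either may go on either rod
- spring_b: the second, identical spring; same frame
- pusher: the pusher, about 300 g: white comb of fins (72 x 68, 40 mm high) under an aluminium cross plate, green bar handle on top. At y = +65 and -65 mm a boss 34 x 34 mm, z = 40 to 76 mm, with a 15 mm through hole along z for a guide rod. It stands upright on its fins in the sheet pan. Origin: centre of the fins' underside; z up. On the rods its axes lie along the deck's, either way round
- pusher_grip (a point): middle of the green bar handle (pusher 0, 0, 97 mm), axes as the pusher's: the bar is 90 mm long in y, 22 mm thick in x, 28 mm high. With the bosses resting on the free springs the pusher's origin lies at deck z of about 45 to 57 mm, on the rubber stops at deck z = -10 mm; pushing it down there takes about 13 N
- sheet_pan: aluminium sheet pan with the washed parts, 241 mm in its x by 330 mm in its y, 22 mm deep, fixed to the bench; origin: centre of its underside; its floor is 3 mm thick
- cup: bystander: small steel portion cup in the sheet pan, 52 mm wide, 45 mm high; origin at its underside
- shaker: bystander: glass shaker with steel cap, 66 mm wide, 130 mm high; origin at its underside
- spice_jar: bystander: amber jar with black cap, 48 mm wide, 100 mm high; origin at its underside
- scraper: bystander: flat bench scraper with a white handle, 100 x 150 x 17 mm; origin at its underside
- left_collar (a point): top centre of the collar at the foot of the left rod, deck (0, +65, 0) mm, where the lower end of a spring sits; axes as the deck's
- right_collar (a point): the same at the foot of the right rod, deck (0, -65, 0) mm
Things that resemble listed ones, but are neither listed nor needed, are in the scene too. Several things have the shape of the pusher; the one meant has the colours described above.

How it is judged:
By the outcome, as a careful person would: the job done as asked, in the order asked, and still so for the second after the job is handed in, with the robot touching nothing.
It also fails if it takes over 72 s, if anything falls off the work surface, if the arm or the gripper's body presses on something with over 40 N, if the wrist force passes 120 N, or if a joint passes its speed limit or range.

ROBOT

A 6-joint arm with a two-finger parallel gripper is mounted at the origin on the work surface. World frame = base frame: x ahead of the robot, y to its left, z up, the work surface at z = 0. Lengths are in m, angles in degrees, forces in N, time in s.
With the tool pointing down it reaches from about 0.35 to 0.875 m from the base axis. Payload 4.2 kg.
Tool frame: the origin (TCP) lies on the centre line of the jaws, within the pads' length; the fingertips stand 19 mm ahead of it and the grasp point (between the pads) is the TCP; z points along the fingers, y is the line along which they close (so a half turn about z gives the same grasp; the last joint's range is limited). The gripper opens to 87 mm and grips with 3 to 60 N. Pads are 19 mm wide; open, the fingers measure 117 mm over their backs; the gripper's body (75 mm by 190 mm) begins 51 mm behind the grasp point.
Start: joints at [-51.188, 22.042, 0.453, 0, -68.411, -14.817], TCP at [0.254, -0.571, 0.242] pointing down, gripper open.
Joint ranges: [-179.83, 179.83], [-69.29, 118.12], [-61.27, 80.66], [-181.25, 117.63], [-171.15, -9.14], [-177.46, 177.46]. Speed limits (degrees/s): [159.86, 159.86, 180, 180, 180, 180].

INTERFACE

Orientations are given as a 3x3 rotation matrix whose columns are the frame's x, y, z axes.
In Python, from station import sense, capture, finish_job, search_frame, masks_of gives the robot as it stands.
- The arm moves only by the tool drive_tool, never from a script. Its argument "rows" is a list of rows, each a list of 7 numbers: the opening in per cent of the stroke, from 0 (shut) to 100 (fully open), then the shift along the world's x, y, z in mm, then the turn, a rotation vector about the world's x, y, z in rad. In form: [[fingers, dx, dy, dz, wx, wy, wz], ...]. A call has 1 to 5 rows; each row shifts and turns the commanded pose from where the row before left it; what a row does not reach is not made up. A row lasts 1/12 s, in which the tool goes at most 41.7 mm and 7.16 degrees, less where a joint would pass 70% of its speed; a pose out of reach is approached as far as the arm can. A call is refused whole if a number of a shift passes 41.7 or a number of a turn 0.125, either way. A call with a gripper value outside its range is refused whole. The fingers move at their own pace and stop on an object; the grip force is fixed at half the most. Time passes only in rows, so rows that do not move let the fingers close. It gives the time, the measured TCP pose, the force, the opening and the grip force at its end, in the units of the state.
- sense(): the state, without advancing time (a new reading comes with each control period).
- capture(name): name is "scene" or "top" or "wrist"; returns a dict with "frame" (480x640x3 uint8, red, green, blue), "z_map" (480x640 float32, m along the optical axis (not along the pixel's ray), 0 where there is no reading), "fx", "fy", "cx", "cy" (pixels), "R" (3x3) and "t" (3): a world point X has camera coordinates R X + t; the wrist camera has in their place "T_tool_cam" (4x4, takes a point from camera to tool coordinates, whose origin is the TCP and whose axes are the flange's). Camera axes: x right, y down, z forward; pixel columns grow to the right and rows downward; lengths in m; the calibration is good to about 2 mm. A picture is of the moment at which its call begins: read the wrist's pose just before it.
- finish_job(): hands the job in; it is judged then, once.
Trained networks look in a picture, given as the dict that the camera call returned (one of the last four; its "shot" number tells which), for a name from the list of things; names that differ only in an ending like _2 or _b are one class to them, and where a whole thing is asked for, a point or a joint stands for the part that bears it (a point fixed in the world has none). Each returns a list of dicts, best first, with "p" (0 to 1); they miss things now and then, are a little off and sometimes report something else, mostly with a low value. They report only what shows in the picture. A call takes as long as a camera call. They do not tell look-alikes from the thing itself.
- search_frame(label, picture): "xy" ([column, row] in pixels, amid what is visible of it).
- masks_of(label, picture): "region" (480x640 bool, what is visible of it) and "xy" ([column, row] in pixels, amid what is visible of it).
The state is a dict: "time_s": time; "joints": joint angles; "joint_velocities": joint speeds; "effort": joint torques, N m; "tcp_pos": TCP position; "ee_rot": TCP orientation; "wrist_force": force on the tool from outside, world axes, zero at the start; "moment": the same for the moment, N m; "gripper_width": opening from 0.0 (shut) to 1.0 (fully open); "gripper_force": force on a finger pad.
Only numpy, scipy, OpenCV 4.12 (cv2) and the standard library are available. Lean on these libraries where they do the work, as an engineer would, in place of code of your own. Each camera call takes 0.05 s, during which the arm holds its last target. There are 200 camera calls.

## Working session

There is one attempt and no reset: what is moved stays moved. The work goes in short steps, Python scripts to look and compute and a tool call to move; the robot and the scene stay as the last step left them, time stands still between calls to the robot, and variables do not carry over. Pictures are saved under pics/ and viewed, at most 10 in all, crops included, and the job is handed in when it is done.

Besides the shell and the picture viewer there is one more tool, called after "Request:" as name(argument=value, ...) on one line, values as JSON. drive_tool: Moves the arm, as the interface text tells. Its arguments: {"type":"object","properties":{"rows":{"type":"array"}},"required":["rows"]}

```bash
mkdir -p pics; ls
cat > h.py <<'E'
import numpy as np, cv2
from station import *
def world(p,uv,z=None):
    u,v=uv; d=p["z_map"][int(round(v)),int(round(u))] if z is None else z
    c=np.array([(u-p["cx"])/p["fx"]*d,(v-p["cy"])/p["fy"]*d,d])
    return p["R"].T@(c-p["t"])
def cloud(p,mask=None):
    zm=p["z_map"]; m=zm>0
    if mask is not None: m&=mask
    v,u=np.nonzero(m); d=zm[v,u]
    c=np.stack([(u-p["cx"])/p["fx"]*d,(v-p["cy"])/p["fy"]*d,d],1)
    return (c-p["t"])@p["R"],u,v
def save(p,n): cv2.imwrite(f"pics/{n}.png",p["frame"][:,:,::-1])
E
python3 - <<'E'
from h import *
np.set_printoptions(precision=3,suppress=True)
print(sense())
for c in("scene","top"):
    p=capture(c); save(p,c)
    print(c,p["fx"],p["R"].tolist(),p["t"])
    for l in("deck","left_rod_tip","right_rod_tip","spring_a","pusher","pusher_grip","sheet_pan","cup","shaker","spice_jar","scraper"):
        for d in search_frame(l,p)[:4]:
            print(l,round(d["p"],2),np.round(d["xy"]),world(p,d["xy"]))
E
```

```text
pics
{'time_s': 0.0, 'joints': array([-51.189,  22.091,   0.381,  -0.03 , -68.411, -14.817]), 'joint_velocities': array([-0.003,  0.022,  0.021,  0.059, -0.002,  0.002]), 'effort': array([ -0.   , -39.067,  18.74 ,   4.22 ,   0.011,  -0.   ]), 'tcp_pos': array([ 0.254, -0.57 ,  0.24 ]), 'ee_rot': array([[-0.914, -0.406, -0.001],
       [-0.406,  0.914,  0.002],
       [ 0.   ,  0.002, -1.   ]]), 'wrist_force': array([-0.003, -0.429, -0.358]), 'moment': array([ 0.002, -0.067, -0.008]), 'gripper_force': 0.0, 'gripper_width': 1.0000085894324435}
scene 524.0497218296133 [[0.0806807667049224, 0.9966791250939645, -0.011015238800634548], [0.8402871773784801, -0.07395660655638445, -0.5370734399316083], [-0.5361045359043445, 0.0340755329905972, -0.843463564497124]] [ 0.126 -0.318  1.652]
deck 0.8 [481. 294.] [0.631 0.185 0.126]
left_rod_tip 0.91 [477. 293.] [0.628 0.179 0.125]
left_rod_tip 0.5 [282. 301.] [ 0.551 -0.282  0.004]
right_rod_tip 0.71 [478. 292.] [0.621 0.187 0.111]
spring_a 0.71 [323. 276.] [ 0.499 -0.171  0.021]
spring_a 0.45 [249. 272.] [ 0.478 -0.36   0.04 ]
pusher 0.92 [128. 
[... 1005 characters left out ...]
 [215. 176.] [0.646 0.13  0.173]
right_rod_tip 0.7 [202. 186.] [0.65  0.198 0.005]
spring_a 0.5 [376. 234.] [ 0.499 -0.362  0.063]
pusher 0.64 [498. 278.] [ 0.372 -0.737  0.071]
pusher 0.6 [346. 192.] [ 0.62  -0.262  0.11 ]
pusher 0.59 [139. 256.] [0.405 0.35  0.135]
pusher_grip 0.78 [496. 281.] [ 0.362 -0.718  0.109]
pusher_grip 0.72 [346. 196.] [ 0.621 -0.266  0.051]
pusher_grip 0.64 [332. 293.] [ 0.313 -0.228  0.112]
sheet_pan 0.88 [351. 217.] [ 0.562 -0.288  0.006]
cup 0.69 [347. 218.] [ 0.56  -0.275  0.001]
cup 0.47 [348. 233.] [ 0.508 -0.279  0.014]
shaker 0.92 [139. 254.] [0.413 0.35  0.13 ]
spice_jar 0.51 [248. 254.] [0.423 0.03  0.097]
scraper 0.65 [196. 275.] [ 0.361  0.203 -0.001]
```

Run:
```python
import cv2,numpy as np
s=cv2.imread("pics/scene.png");t=cv2.imread("pics/top.png")
a=cv2.resize(s[180:380,190:590],(800,400)); 
cv2.imwrite("pics/sc.png",cv2.resize(s[190:390,200:590],(780,400),interpolation=cv2.INTER_CUBIC))
cv2.imwrite("pics/tc.png",cv2.resize(t[130:330,120:420],(800,533),interpolation=cv2.INTER_CUBIC))
```

```text
(no output)
```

View pics/sc.png

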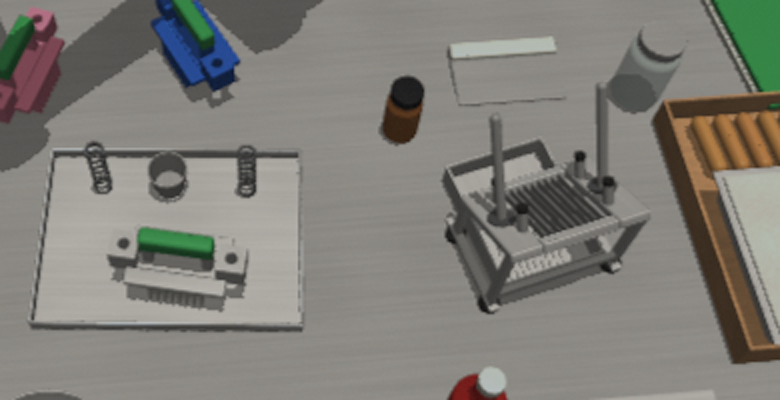

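View pics/tc.png

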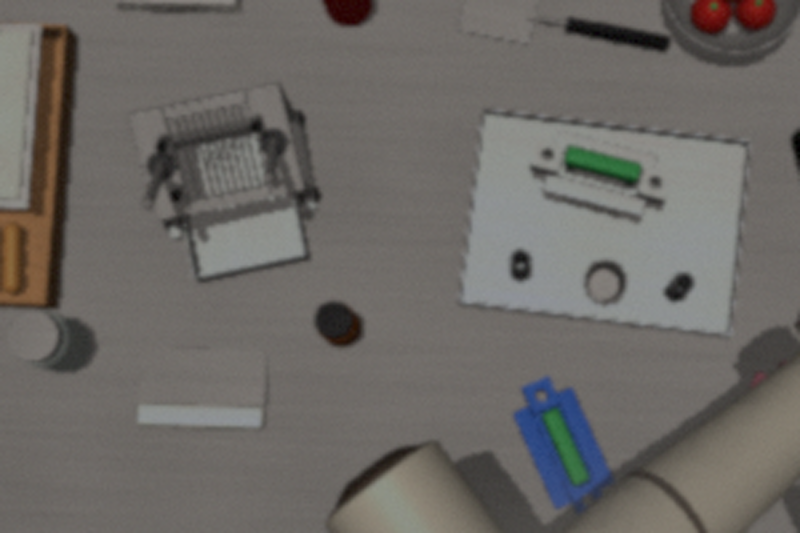

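The scene crop shows the springs at about px (249,274) and (323,275), the green-handled white pusher at (287,311), and the deck with rods from (448,249) to (450,299) and (500,232) to (499,282). The top crop agrees. The blue and pink pushers are look-alikes.

```bash
cat >> h.py <<'E'
np.set_printoptions(precision=4,suppress=True)
def deckR(yaw):
    c,s=np.cos(yaw),np.sin(yaw); r=np.array([c,s,0]); y=np.array([-s,c,0]); k=np.array([0,0,1.])
    a=np.pi/6
    return np.stack([np.cos(a)*r+np.sin(a)*k, y, -np.sin(a)*r+np.cos(a)*k],1)
E
python3 - <<'E'
from h import *
from scipy.optimize import least_squares
C=[];G=[]
for c in("scene","top"):
    p=capture(c); P,u,v=cloud(p); rgb=p["frame"][v,u].astype(int)
    print(c)
    for n,(x,y) in dict(sa=(.485,-.36),sb=(.49,-.175)).items():
        m=(np.hypot(P[:,0]-x,P[:,1]-y)<.045)&(P[:,2]>.04)&(P[:,2]<.13)
        Q=P[m]; print(n,len(Q),Q.mean(0) if len(Q) else '',Q.min(0),Q.max(0))
        for a in (.04,.06,.08,.095):
            q=Q[(Q[:,2]>a)&(Q[:,2]<a+.02)]
            if len(q): print('   ',a,len(q),np.median(q,0),q.min(0),q.max(0))
    g=(rgb[:,1]>rgb[:,0]*1.5)&(rgb[:,1]>rgb[:,2]*1.3)&(abs(P[:,0]-.62)<.06)&(abs(P[:,1]+.265)<.09)
    Q=P[g]; q=Q[Q[:,2]>.09]; cc,ss,vv=np.linalg.svd((q-q.mean(0))[:,:2],full_matrices=False)
    print("green",len(q),q.mean(0),q.min(0),q.max(0),np.degrees(np.arctan2(vv[0,1],vv[0,0])))
    m=(abs(P[:,0]-.6)<.14)&(abs(P[:,1]-.19)<.14)&(P[:,2]>.06)
    C.append(P[m]); print("deck",m.sum())
    np.save(f"{c}.npy",np.c_[P,rgb])
def f(pr,Q,full=False):
    R=deckR(pr[2]); L=(Q-np.array([pr[0],pr[1],.125]))@R
    r=np.minimum(np.hypot(L[:,0],L[:,1]-.065),np.hypot(L[:,0],L[:,1]+.065))-.006
    return (L,r) if full else r
for Q in (C[0],C[1],np.vstack(C)):
    best=None
    for x0 in(.58,.61,.64,.67):
      for y0 in(.17,.19,.21):
        for w in(-.2,0,.2,.35):
          pr=np.array([x0,y0,w])
          for it in range(4):
            L,r=f(pr,Q,True); s=(L[:,2]>.04)&(L[:,2]<.145)&(r<(.03,.02,.012,.01)[it])
            if s.sum()<20: break
            pr=least_squares(f,pr,args=(Q[s],),loss="soft_l1",f_scale=.002).x
          L,r=f(pr,Q,True); z=(L[:,2]>.04)&(L[:,2]<.145); n=(z&(abs(r)<.004)).sum()
          if best is None or n>best[0]: best=(n,z.sum(),pr,np.abs(r[z&(abs(r)<.01)]).mean(),[L[z&(abs(r)<.006)&(sg*L[:,1]>0),2].max() for sg in(1,-1)])
    print(best)
E
```

```text
scene
sa 118 [ 0.4925 -0.3597  0.0769] [ 0.4778 -0.3719  0.0416] [ 0.5039 -0.3485  0.1041]
    0.04 31 [ 0.4963 -0.3602  0.0483] [ 0.4817 -0.3719  0.0416] [ 0.502  -0.3494  0.0598]
    0.06 28 [ 0.4958 -0.3573  0.0721] [ 0.4798 -0.3702  0.0604] [ 0.5039 -0.3485  0.0795]
    0.08 44 [ 0.4909 -0.3606  0.0907] [ 0.4778 -0.3707  0.0803] [ 0.5036 -0.349   0.0999]
    0.095 31 [ 0.4898 -0.3606  0.0999] [ 0.4778 -0.3707  0.0956] [ 0.503  -0.3501  0.1041]
sb 119 [ 0.5128 -0.1726  0.0783] [ 0.4985 -0.1844  0.0401] [ 0.5245 -0.1616  0.1034]
    0.04 23 [ 0.5157 -0.1716  0.0489] [ 0.4996 -0.183   0.0401] [ 0.5245 -0.1621  0.0562]
    0.06 36 [ 0.5165 -0.1729  0.0701] [ 0.4989 -0.1844  0.0614] [ 0.5236 -0.1619  0.0798]
    0.08 47 [ 0.5124 -0.1725  0.0947] [ 0.4985 -0.1843  0.0807] [ 0.5228 -0.1616  0.0999]
    0.095 35 [ 0.5119 -0.1723  0.0993] [ 0.4998 -0.1841  0.0954] [ 0.5237 -0.1616  0.1034]
green 408 [ 0.63   -0.2634  0.1094] [ 0.6097 -0.3059  0.0903] [ 0.6457 -0.2205  0.1187] -103.51390883312887
deck 3481
top
sa 59 [ 0.4906 -0.3594  0.0783] [ 0.4797 -0.3702  0.0405] [ 0.5012 -0.348   0.11
[... 725 characters left out ...]
095 20 [ 0.51   -0.1728  0.1013] [ 0.5011 -0.1807  0.096 ] [ 0.5212 -0.162   0.1092]
green 191 [ 0.6228 -0.2622  0.1119] [ 0.6056 -0.3037  0.0943] [ 0.6415 -0.2204  0.1291] -103.3597021994371
deck 1767
(np.int64(381), np.int64(389), array([0.6191, 0.1767, 0.2402]), np.float64(0.001355236272108048), [np.float64(0.13677726199447113), np.float64(0.13889232045677152)])
(np.int64(107), np.int64(109), array([0.6205, 0.1776, 0.2373]), np.float64(0.0010411885840139069), [np.float64(0.14274263730437128), np.float64(0.14260560693682395)])
(np.int64(489), np.int64(499), array([0.6195, 0.1769, 0.239 ]), np.float64(0.0013414443327819062), [np.float64(0.14214606371617375), np.float64(0.1421237394229183)])
```

Deck fit: origin (0.6195, 0.1769, 0.125), yaw 13.7°, with rods to z≈0.14, which matches the data given. The springs are at (0.491, -0.360) and (0.5115, -0.1725), both standing up to z≈0.103. I'm going for spring a first.

Request:
drive_tool(rows=[[100, 30, 26, 0, 0, 0, -0.0225], [100, 30, 26, 0, 0, 0, -0.0225], [100, 30, 26, 0, 0, 0, -0.0225], [100, 30, 26, 0, 0, 0, -0.0225], [100, 30, 26, 0, 0, 0, -0.0225]])

```text
time_s: 1.72
tcp_pos: [0.4052, -0.4397, 0.2418]
ee_rot: [[-0.954, -0.3, 0.0], [-0.3, 0.954, -0.0], [-0.0, -0.0, -1.0]]
wrist_force: [1.1, -0.3, -0.7]
gripper_width: 0.997
gripper_force: 0.0
```

Request:
drive_tool(rows=[[100, 30, 26, 0, 0, 0, -0.0225], [100, 30, 26, 0, 0, 0, -0.0225], [100, 27, 28, 0, 0, 0, -0.0225], [100, 0, 0, -35, 0, 0, 0], [100, 0, 0, -35, 0, 0, 0]])

```text
time_s: 2.13
tcp_pos: [0.4946, -0.3597, 0.1732]
ee_rot: [[-0.971, -0.241, 0.007], [-0.241, 0.971, -0.003], [-0.006, -0.004, -1.0]]
wrist_force: [-0.9, -0.4, -0.2]
gripper_width: 0.995
gripper_force: 0.0
```

Request:
drive_tool(rows=[[100, 0, 0, -25, 0, 0, 0], [100, 0, 0, -15, 0, 0, 0], [100, 0, 0, 0, 0, 0, 0]])

```text
time_s: 2.38
tcp_pos: [0.489, -0.3596, 0.1273]
ee_rot: [[-0.972, -0.236, -0.007], [-0.236, 0.972, 0.004], [0.006, 0.006, -1.0]]
wrist_force: [0.6, 0.4, -0.3]
gripper_width: 0.999
gripper_force: 0.0
```

Request:
drive_tool(rows=[[100, 0, 0, -20, 0, 0, 0], [100, 0, 0, -16, 0, 0, 0], [100, 0, 0, 0, 0, 0, 0], [60, 0, 0, 0, 0, 0, 0], [20, 0, 0, 0, 0, 0, 0]])

```text
time_s: 2.8
tcp_pos: [0.4922, -0.3616, 0.0973]
ee_rot: [[-0.972, -0.237, 0.002], [-0.237, 0.972, -0.002], [-0.002, -0.002, -1.0]]
wrist_force: [0.2, 0.1, 0.5]
gripper_width: 0.919
gripper_force: 0.0
```

Request:
drive_tool(rows=[[10, 0, 0, 0, 0, 0, 0], [10, 0, 0, 0, 0, 0, 0], [10, 0, 0, 0, 0, 0, 0], [10, 0, 0, 0, 0, 0, 0], [10, 0, 0, 0, 0, 0, 0]])

```text
time_s: 3.22
tcp_pos: [0.4912, -0.361, 0.0959]
ee_rot: [[-0.972, -0.237, 0.0], [-0.237, 0.972, -0.0], [-0.0, -0.0, -1.0]]
wrist_force: [0.1, -0.4, 0.3]
gripper_width: 0.559
gripper_force: 0.0
```

Request:
drive_tool(rows=[[10, 0, 0, -5, 0, 0, 0], [10, 0, 0, 0, 0, 0, 0], [10, 0, 0, 0, 0, 0, 0], [10, 0, 0, 0, 0, 0, 0], [10, 0, 0, 0, 0, 0, 0]])

```text
time_s: 3.63
tcp_pos: [0.4911, -0.3609, 0.0904]
ee_rot: [[-0.972, -0.237, -0.0], [-0.237, 0.972, 0.0], [0.0, 0.0, -1.0]]
wrist_force: [-0.5, 0.5, -0.4]
gripper_width: 0.256
gripper_force: 29.7
```

Request:
drive_tool(rows=[[10, 0, 0, 0, 0, 0, 0], [10, 0, 0, 0, 0, 0, 0], [10, 0, 0, 10, 0, 0, 0], [10, 0, 0, 20, 0, 0, 0], [10, 0, 0, 30, 0, 0, 0]])

```text
time_s: 4.05
tcp_pos: [0.4896, -0.3602, 0.1491]
ee_rot: [[-0.972, -0.236, -0.005], [-0.236, 0.972, 0.003], [0.005, 0.004, -1.0]]
wrist_force: [-1.0, -0.5, -0.5]
gripper_width: 0.254
gripper_force: 29.7
```

Request:
drive_tool(rows=[[10, 0, 30, 25, 0.0073, -0.0299, 0], [10, 0, 30, 25, 0.0073, -0.0299, 0], [10, 0, 30, 25, 0.0073, -0.0299, 0], [10, 0, 30, 25, 0.0073, -0.0299, 0], [10, 0, 30, 25, 0.0073, -0.0299, 0]])

```text
time_s: 4.47
tcp_pos: [0.4908, -0.2097, 0.2777]
ee_rot: [[-0.96, -0.236, 0.151], [-0.233, 0.972, 0.037], [-0.156, -0.0, -0.988]]
wrist_force: [0.0, 0.1, 0.5]
gripper_width: 0.258
gripper_force: 29.7
```

Request:
drive_tool(rows=[[10, 0, 35, 5, 0.0073, -0.0299, 0], [10, 0, 35, 5, 0.0073, -0.0299, 0], [10, 0, 35, 5, 0.0073, -0.0299, 0], [10, 0, 35, 5, 0.0073, -0.0299, 0], [10, 0, 35, 5, 0.0073, -0.0299, 0]])

```text
time_s: 4.88
tcp_pos: [0.4907, -0.0345, 0.3021]
ee_rot: [[-0.925, -0.236, 0.298], [-0.225, 0.972, 0.073], [-0.306, 0.001, -0.952]]
wrist_force: [0.1, 0.4, -0.5]
gripper_width: 0.259
gripper_force: 29.7
```

Request:
drive_tool(rows=[[10, 0, 35, 5, 0.0073, -0.0299, 0], [10, 0, 35, 5, 0.0073, -0.0299, 0], [10, 0, 35, 5, 0.0073, -0.0299, 0], [10, 0, 35, 5, 0.0073, -0.0299, 0], [10, 0, 35, 5, 0.0073, -0.0299, 0]])

```text
time_s: 5.3
tcp_pos: [0.4905, 0.1407, 0.3272]
ee_rot: [[-0.868, -0.237, 0.436], [-0.211, 0.971, 0.108], [-0.449, 0.002, -0.894]]
wrist_force: [2.3, -0.0, -0.2]
gripper_width: 0.251
gripper_force: 31.8
```

Request:
drive_tool(rows=[[10, -3, 35, 5, 0.0073, -0.0299, 0], [10, 0, 35, 2, 0.0073, -0.0299, 0], [10, 0, 2, 0, 0, 0, 0], [10, 0, 0, 0, 0, 0, 0]])

```text
time_s: 5.63
tcp_pos: [0.4874, 0.2122, 0.3327]
ee_rot: [[-0.841, -0.239, 0.485], [-0.208, 0.971, 0.119], [-0.499, -0.0, -0.866]]
wrist_force: [0.0, -0.6, -0.8]
gripper_width: 0.252
gripper_force: 31.7
```

```bash
cat >> h.py <<'E'
D0=np.array([.6195,.1769,.125]); DR=deckR(.239)
def wcloud(p,s):
    zm=p["z_map"]; v,u=np.nonzero(zm>0); d=zm[v,u]
    c=np.stack([(u-p["cx"])/p["fx"]*d,(v-p["cy"])/p["fy"]*d,d],1)
    T=p["T_tool_cam"]; return (c@T[:3,:3].T+T[:3,3])@s["ee_rot"].T+s["tcp_pos"],u,v
def stats(P,ys,zs):
    L=(P-D0)@DR
    for a,b in zs:
        m=(L[:,2]>a)&(L[:,2]<b)&(np.hypot(L[:,0],L[:,1]-ys)<.02); q=L[m]*1e3
        if len(q)>3: print(a,b,len(q),"mean",q.mean(0),"x",q[:,0].min(),q[:,0].max(),"y",q[:,1].min(),q[:,1].max(),"ymid %.1f"%((q[:,1].min()+q[:,1].max())/2))
E
python3 - <<'E'
from h import *
s=sense(); w=capture("wrist"); save(w,"w1")
print("tcp deck",(s["tcp_pos"]-D0)@DR*1e3)
Z=[(.03,.06),(.06,.1),(.1,.143),(.148,.17),(.17,.19),(.19,.215)]
for c in("scene","top"):
    p=capture(c); save(p,c+"1"); print(c); stats(cloud(p)[0],.065,Z)
print("wrist"); P,u,v=wcloud(w,s); stats(P,.065,Z); print("right"); stats(P,-.065,Z)
print(w["fx"],w["T_tool_cam"])
E
```

```text
tcp deck [ -0.0452  65.5867 239.8808]
scene
0.03 0.06 60 mean [ 3.2615 62.2657 44.2716] x -3.1476835246024 8.383133285545846 y 56.22914320633689 71.20202241563992 ymid 63.7
0.06 0.1 74 mean [ 3.1248 61.9643 79.5557] x -2.005774304535645 7.237201247107857 y 58.08034261347393 67.8339668752473 ymid 63.0
0.1 0.143 76 mean [  3.4415  62.2398 119.6292] x -2.628899946809669 7.366978260401129 y 56.98803376179868 69.2271362249471 ymid 63.1
0.148 0.17 61 mean [  0.3532  56.5227 158.4154] x -15.194881865093775 13.675359280315456 y 46.12988311078046 67.91041042999603 ymid 57.0
0.17 0.19 42 mean [ -1.404   58.835  179.5416] x -13.981936597878853 11.916495282985291 y 45.82366897416578 70.77041130448102 ymid 58.3
0.19 0.215 52 mean [  2.6952  60.362  202.2551] x -12.226320877127739 12.755308859721914 y 47.2134320363872 72.87954833592286 ymid 60.0
top
0.03 0.06 14 mean [ 4.6227 62.3288 43.7626] x 0.19895234913109225 7.706946389992482 y 58.87445204009699 69.5080879583575 ymid 64.2
0.06 0.1 22 mean [ 5.3713 63.3512 82.8842] x -1.7182655535653981 8.696450653829187 y 57.98395744200166 70.74663513525671 
[... 1254 characters left out ...]
ean [ -4.0926  63.0254 201.7859] x -12.351278424177307 11.003957477635305 y 50.79705692675101 75.5119644331966 ymid 63.2
right
0.03 0.06 156 mean [ -2.5216 -59.188   45.7464] x -6.375984749126549 4.793648169712856 y -65.85376695801298 -56.83331128979059 ymid -61.3
0.06 0.1 297 mean [ -2.5938 -59.3075  81.2258] x -6.4061515792187596 4.590309980342232 y -66.5933734603014 -56.561605029246415 ymid -61.6
0.1 0.143 548 mean [ -1.9146 -60.3435 124.4663] x -6.265084152095888 5.3006108099274085 y -68.44956723838447 -56.779396139543856 ymid -62.6
360.211884516421 [[-0.0009 -0.9565 -0.2916  0.0796]
 [ 1.     -0.0009 -0.0001 -0.0004]
 [-0.0002 -0.2916  0.9565 -0.143 ]
 [ 0.      0.      0.      1.    ]]
```

View pics/w1.png

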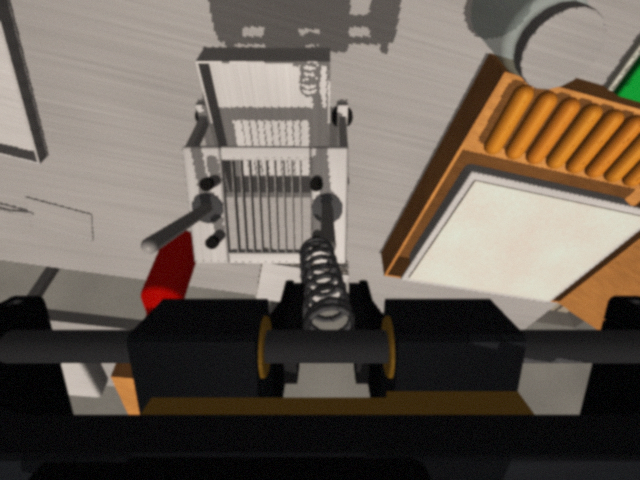

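The wrist view shows the spring (px 318,240 to 330,320) tilted about 4° in the jaws. Its lower end is about 7 mm to the right of the left rod (px 327,207). I'll correct the tilt and look again.

Request:
drive_tool(rows=[[10, 0.5, 0.5, 0, 0.031, 0.0075, 0.018], [10, 0, 0, 0, 0.031, 0.0075, 0.018], [10, 0, 0, 0, 0, 0, 0], [10, 0, 0, 0, 0, 0, 0]])

```text
time_s: 6.12
tcp_pos: [0.4892, 0.2103, 0.3332]
ee_rot: [[-0.842, -0.268, 0.468], [-0.202, 0.961, 0.188], [-0.501, 0.064, -0.863]]
wrist_force: [0.5, 0.3, -0.7]
gripper_width: 0.251
gripper_force: 31.7
```

```bash
cat > m.py <<'E'
from h import *
import sys
ys=float(sys.argv[1])
s=sense(); w=capture("wrist")
print("tcp deck",(s["tcp_pos"]-D0)@DR*1e3, "tool z",s["ee_rot"][:,2]@DR,"t",s["time_s"],s["wrist_force"])
P,u,v=wcloud(w,s); L=(P-D0)@DR*1e3
def fit(a,b,r,c0):
    from scipy.optimize import least_squares
    m=(L[:,2]>a)&(L[:,2]<b)&(np.hypot(L[:,0]-c0[0],L[:,1]-c0[1])<r+8); q=L[m]
    zm=(a+b)/2
    def f(p):
        d=np.hypot(q[:,0]-p[0]-p[2]*(q[:,2]-zm),q[:,1]-p[1]-p[3]*(q[:,2]-zm))-r
        return d
    # asymmetric envelope for spring (outer radius): inside points cost little
    g=(lambda p: np.where(f(p)>0,2*f(p),np.maximum(f(p),-3)*.5)) if r>8 else f
    o=least_squares(g,[c0[0],c0[1],0,0],loss="soft_l1",f_scale=1)
    return o.x,zm,len(q)
rod,zr,n=fit(40,138,6,(0,ys)); print("rod",rod,zr,n)
zt=(s["tcp_pos"]-D0)@DR*1e3
sp,zs,n=fit(zt[2]-90,zt[2]-28,12,(0,ys-2)); print("spring",sp,zs,n)
zb=zt[2]-87
b=sp[:2]+sp[2:]*(zb-zs); rr=rod[:2]+rod[2:]*(zb-zr)
print("bottom minus rod (deck x,y mm)",b-rr,"slope diff",sp[2:]-rod[2:])
e=rr-b
print("world shift mm",DR[:,:2]@e)
stats(P,ys/1e3,[(zt[2]/1e3-.092+i*.022,zt[2]/1e3-.07+i*.022) for i in range(3)])
E
python3 m.py 65
```

```text
tcp deck [  1.3186  63.343  239.6851] tool z [ 0.0008  0.072  -0.9974] t 6.1167 [ 0.4538  0.2673 -0.6712]
rod [ 0.247  66.7133  0.001   0.0021] 89.0 387
spring [ 1.3016 63.4399  0.0032  0.0152] 180.6851164166549 1351
bottom minus rod (deck x,y mm) [ 0.9012 -3.8358] slope diff [0.0022 0.0131]
world shift mm [-1.6664  3.542  -0.4506]
0.14768511641665488 0.16968511641665487 374 mean [ -4.5618  61.7291 158.1362] x -11.166129154139469 12.373712700497675 y 51.54581432945861 74.20434504384025 ymid 62.9
0.16968511641665487 0.19168511641665487 546 mean [ -4.5756  62.6804 181.7528] x -11.287373008273505 11.743468742922985 y 51.50288965048724 74.8174058183562 ymid 63.2
0.19168511641665487 0.21368511641665489 478 mean [ -1.6664  64.0003 201.771 ] x -11.223280256452995 12.133506861028213 y 52.036711367171854 75.28980002473521 ymid 63.7
```

Request:
drive_tool(rows=[[10, -1.4, 2.4, -0.5, 0.011, 0.003, 0.0065], [10, 2.4, 0.6, -4.3, 0, 0, 0], [10, 2.4, 0.6, -4.3, 0, 0, 0], [10, 0, 0, 0, 0, 0, 0]])

```text
time_s: 6.5
tcp_pos: [0.492, 0.2149, 0.3218]
ee_rot: [[-0.843, -0.277, 0.461], [-0.205, 0.958, 0.2], [-0.497, 0.074, -0.864]]
wrist_force: [-0.1, 0.3, -1.0]
gripper_width: 0.246
gripper_force: 31.7
```

```bash
python3 m.py 65
```

```text
tcp deck [ -1.1383  67.1471 227.8637] tool z [-0.003   0.0852 -0.9964] t 6.5 [-0.1347  0.2955 -1.0088]
rod [ 0.3679 66.6158  0.0106 -0.0043] 89.0 353
spring [-1.3867 68.0355  0.0068  0.0018] 168.86370023954623 1352
bottom minus rod (deck x,y mm) [-2.4947  1.594 ] slope diff [-0.0038  0.0062]
world shift mm [ 2.4764 -1.0373  1.2474]
0.13586370023954625 0.15786370023954624 406 mean [ -6.7995  66.5747 145.6166] x -14.119066885831511 8.787637265136873 y 56.34175933419443 79.0919585151703 ymid 67.7
0.15786370023954624 0.17986370023954623 542 mean [ -7.297   67.1931 169.9969] x -13.965545796507973 9.550254510922844 y 55.961869093302546 79.4714542929253 ymid 67.7
0.17986370023954623 0.20186370023954625 474 mean [ -4.2291  68.2498 189.8089] x -13.805931378682892 9.814759809648137 y 56.43890724859908 79.71961511230133 ymid 68.1
```

Request:
drive_tool(rows=[[10, 0, 0, 0, 0, 0, 0], [10, 0, 0, 0, 0, 0, 0], [10, 0, 0, 0, 0, 0, 0]])

```text
time_s: 6.8
tcp_pos: [0.4921, 0.2152, 0.3236]
ee_rot: [[-0.842, -0.277, 0.463], [-0.204, 0.958, 0.202], [-0.5, 0.075, -0.863]]
wrist_force: [-1.1, 0.2, -0.2]
gripper_width: 0.251
gripper_force: 31.7
```

```bash
python3 m.py 65
```

```text
tcp deck [ -0.0536  67.4162 229.3043] tool z [-0.0004  0.0866 -0.9962] t 6.8 [-1.0586  0.2434 -0.2191]
rod [ 0.2788 66.5445  0.0049 -0.008 ] 89.0 372
spring [-0.1116 68.3731  0.0047  0.0006] 170.3043141143521 1353
bottom minus rod (deck x,y mm) [-0.784   2.2377] slope diff [-0.0001  0.0087]
world shift mm [ 1.1894 -2.0134  0.392 ]
0.13730431411435212 0.1593043141143521 385 mean [ -5.895  66.919 147.281] x -12.759232911133088 10.87877163172256 y 56.74009890365062 79.46166598084416 ymid 68.1
0.1593043141143521 0.1813043141143521 550 mean [ -5.9146  67.5715 171.3344] x -12.667664344765802 11.041315032538542 y 56.300634309856996 79.79823315468649 ymid 68.0
0.1813043141143521 0.20330431411435212 478 mean [ -3.1083  68.7473 191.4897] x -12.632411434979918 10.625737160952184 y 56.7934376364911 80.04228065114049 ymid 68.4
```

Request:
drive_tool(rows=[[10, 0.85, -1.6, 0.2, 0, 0, 0], [10, 0, 0, 0, 0, 0, 0], [10, 2.4, 0.6, -4.3, 0, 0, 0], [10, 2.4, 0.6, -4.3, 0, 0, 0], [10, 2.4, 0.6, -4.3, 0, 0, 0]])

```text
time_s: 7.27
tcp_pos: [0.5003, 0.2154, 0.3102]
ee_rot: [[-0.842, -0.277, 0.463], [-0.204, 0.958, 0.202], [-0.499, 0.075, -0.863]]
wrist_force: [0.7, 0.9, 0.2]
gripper_width: 0.25
gripper_force: 31.7
```

Request:
drive_tool(rows=[[10, 2.4, 0.6, -4.3, 0, 0, 0], [10, 0, 0, 0, 0, 0, 0], [10, 0, 0, 0, 0, 0, 0]])

```text
time_s: 7.52
tcp_pos: [0.5026, 0.2158, 0.3057]
ee_rot: [[-0.842, -0.277, 0.462], [-0.204, 0.958, 0.201], [-0.498, 0.075, -0.864]]
wrist_force: [-0.8, 0.7, 0.0]
gripper_width: 0.251
gripper_force: 31.7
```

```bash
python3 m.py 65
python3 - <<'E'
from h import *
w=capture("wrist"); cv2.imwrite("pics/w2.png",cv2.resize(w["frame"][160:360,220:420,::-1],(600,600),interpolation=cv2.INTER_CUBIC))
E
```

```text
tcp deck [ -0.0264  65.4687 208.6962] tool z [-0.0017  0.0857 -0.9963] t 7.5167 [-0.7986  0.6596  0.0138]
rod [-1.9453 65.9786 -0.0839 -0.0259] 89.0 724
spring [-0.1488 66.3755  0.0056 -0.0009] 149.69621744056835 1452
bottom minus rod (deck x,y mm) [4.3831 1.266 ] slope diff [0.0895 0.025 ]
world shift mm [-3.3883 -2.1286 -2.1916]
0.11669621744056835 0.13869621744056834 486 mean [ -5.5824  65.1838 128.4032] x -12.911160728094872 10.106673420347711 y 54.71318979992524 77.41479874611947 ymid 66.1
0.13869621744056834 0.16069621744056833 553 mean [ -6.0072  65.4793 150.8853] x -12.739038486643366 10.473747243565132 y 54.30268287849165 77.8744630227269 ymid 66.1
0.16069621744056833 0.18269621744056835 469 mean [ -3.1516  66.8034 170.9624] x -12.598877301357442 10.840347655037869 y 54.79141179932464 78.08374947435244 ymid 66.4
```

View pics/w2.png

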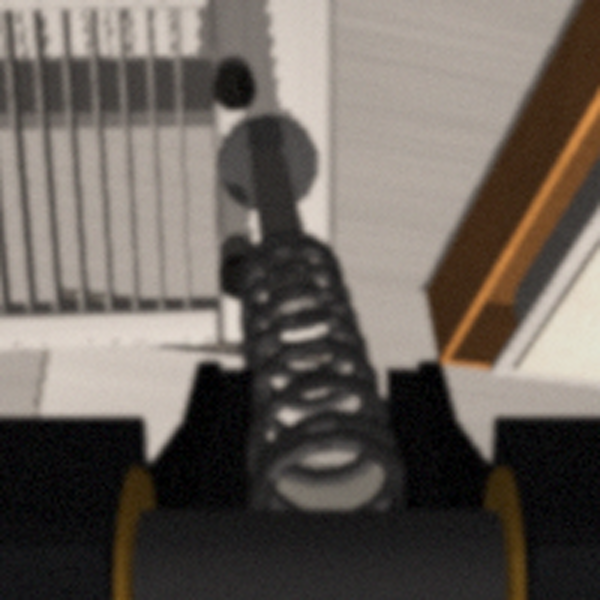

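The spring's lower end is threaded over the rod (rod enters at px 280,235 in the crop) and the force is negligible. I'm sliding it down.

Request:
drive_tool(rows=[[10, 4.9, 1.2, -8.7, 0, 0, 0], [10, 4.9, 1.2, -8.7, 0, 0, 0], [10, 4.9, 1.2, -8.7, 0, 0, 0], [10, 4.9, 1.2, -8.7, 0, 0, 0], [10, 4.9, 1.2, -8.7, 0, 0, 0]])

```text
time_s: 8.03
tcp_pos: [0.5273, 0.2222, 0.2631]
ee_rot: [[-0.841, -0.277, 0.464], [-0.204, 0.958, 0.203], [-0.5, 0.076, -0.863]]
wrist_force: [-0.5, -0.1, -0.7]
gripper_width: 0.251
gripper_force: 31.7
```

Request:
drive_tool(rows=[[10, 4.9, 1.2, -8.7, 0, 0, 0], [10, 4.9, 1.2, -8.7, 0, 0, 0], [10, 4.9, 1.2, -8.7, 0, 0, 0], [10, 4.9, 1.2, -8.7, 0, 0, 0]])

```text
time_s: 8.37
tcp_pos: [0.547, 0.2271, 0.2283]
ee_rot: [[-0.841, -0.277, 0.464], [-0.204, 0.958, 0.203], [-0.5, 0.076, -0.863]]
wrist_force: [-0.5, 0.0, -0.7]
gripper_width: 0.247
gripper_force: 31.7
```

```bash
python3 m.py 65
```

```text
tcp deck [  0.9512  65.951  118.6893] tool z [ 0.0004  0.087  -0.9962] t 8.3667 [-0.4953  0.0256 -0.6952]
rod [-4.0798 65.4371  0.009  -0.008 ] 89.0 3810
spring [ 1.0357 66.9536  0.0046  0.0006] 59.6892562309354 1403
bottom minus rod (deck x,y mm) [5.5047 1.0428] slope diff [-0.0044  0.0086]
world shift mm [-4.3848 -2.1417 -2.7523]
0.026689256230935404 0.048689256230935396 391 mean [-6.5558 65.4623 37.2578] x -11.640742171791075 10.188953900243485 y 55.28671626518971 78.02293053174822 ymid 66.7
0.0486892562309354 0.07068925623093539 560 mean [-6.421  65.6918 60.8883] x -11.679510431539569 8.840764760280482 y 54.84923942102707 78.40447668065764 ymid 66.6
0.0706892562309354 0.0926892562309354 520 mean [-5.0332 66.5578 82.4685] x -11.585183397013557 9.907264891342354 y 55.353294373811075 78.54750684632528 ymid 67.0
```

Request:
drive_tool(rows=[[10, 4.5, 1.1, -9, 0, 0, 0], [10, 5, 1.3, -9.5, 0, 0, 0], [10, 0, 0, 0, 0, 0, 0], [60, 0, 0, 0, 0, 0, 0], [60, 0, 0, 0, 0, 0, 0]])

```text
time_s: 8.83
tcp_pos: [0.5563, 0.2293, 0.2106]
ee_rot: [[-0.841, -0.277, 0.464], [-0.204, 0.958, 0.202], [-0.501, 0.076, -0.862]]
wrist_force: [0.2, 0.2, 0.2]
gripper_width: 0.329
gripper_force: 0.0
```

Request:
drive_tool(rows=[[60, 0, 0, 0, 0, 0, 0], [60, 0, 0, 0, 0, 0, 0], [60, 0, 0, 0, 0, 0, 0], [60, 0, 0, 0, 0, 0, 0]])

```text
time_s: 9.17
tcp_pos: [0.5561, 0.2293, 0.2102]
ee_rot: [[-0.842, -0.277, 0.464], [-0.204, 0.958, 0.202], [-0.5, 0.076, -0.863]]
wrist_force: [0.3, -0.2, 0.2]
gripper_width: 0.572
gripper_force: 0.0
```

Run:
```python
from h import *
s=sense(); w=capture("wrist"); print((s["tcp_pos"]-D0)@DR*1e3,s["gripper_width"],s["wrist_force"])
P,u,v=wcloud(w,s); L=(P-D0)@DR*1e3
d=np.hypot(L[:,0],L[:,1]-66); q=L[(d>8)&(d<14)&(L[:,2]>2)]; print("wrist spring top",np.sort(q[:,2])[-20:])
p=capture("scene"); L=(cloud(p)[0]-D0)@DR*1e3
d=np.hypot(L[:,0],L[:,1]-64); q=L[(d>8.5)&(d<15)&(L[:,2]>2)]; print(np.histogram(q[:,2],bins=np.arange(0,150,8)))
```

```text
[ 0.0423 65.9282 98.3802] 0.5720128216806363 [ 0.3144 -0.1624  0.155 ]
wrist spring top [99.0493 99.0521 99.0741 99.0745 99.0898 99.1073 99.1399 99.1401 99.1408
 99.1469 99.1501 99.1557 99.2264 99.2472 99.3303 99.3733 99.4126 99.4575
 99.4796 99.7786]
(array([ 4,  9, 10, 14,  9, 12, 14,  9, 13, 11, 10, 10, 18,  0,  1,  1,  0,
        0]), array([  0,   8,  16,  24,  32,  40,  48,  56,  64,  72,  80,  88,  96,
       104, 112, 120, 128, 136, 144]))
```

Spring 1 is fully seated, with its top at 99–100 mm. Next is spring b.

Request:
drive_tool(rows=[[60, -17, -4.1, 30.3, 0, 0, 0], [60, -17, -4.1, 30.3, 0, 0, 0], [60, -17, -4.1, 30.3, 0, 0, 0], [100, -17, -4.1, 30.3, -0.036, -0.009, -0.0215], [100, -17, -4.1, 30.3, -0.037, -0.009, -0.0215]])

```text
time_s: 9.68
tcp_pos: [0.4704, 0.2077, 0.3631]
ee_rot: [[-0.842, -0.234, 0.487], [-0.202, 0.972, 0.117], [-0.501, -0.0, -0.866]]
wrist_force: [0.7, 1.7, -0.1]
gripper_width: 0.684
gripper_force: 0.0
```

Request:
drive_tool(rows=[[100, 3.1, -29.3, 0, -0.0095, 0.0391, 0], [100, 3.1, -29.3, 0, -0.0095, 0.0391, 0], [100, 3.1, -29.3, 0, -0.0095, 0.0391, 0], [100, 3.1, -29.3, 0, -0.0095, 0.0391, 0], [100, 3.1, -29.3, 0, -0.0095, 0.0391, 0]])

```text
time_s: 10.1
tcp_pos: [0.4862, 0.0614, 0.3618]
ee_rot: [[-0.922, -0.238, 0.307], [-0.225, 0.971, 0.077], [-0.316, 0.002, -0.949]]
wrist_force: [0.6, 0.3, 0.5]
gripper_width: 0.977
gripper_force: 0.0
```

Request:
drive_tool(rows=[[100, 3.1, -29.3, 0, -0.0095, 0.0391, 0], [100, 3.1, -29.3, 0, -0.0095, 0.0391, 0], [100, 3.1, -29.3, 0, -0.0095, 0.0391, 0], [100, 3.1, -29.3, -32, -0.0095, 0.0391, 0], [100, 3.1, -29.3, -32, -0.0095, 0.0391, 0]])

```text
time_s: 10.52
tcp_pos: [0.503, -0.0833, 0.3013]
ee_rot: [[-0.964, -0.236, 0.122], [-0.234, 0.972, 0.03], [-0.125, 0.0, -0.992]]
wrist_force: [1.5, 0.5, -1.0]
gripper_width: 0.998
gripper_force: 0.0
```

Request:
drive_tool(rows=[[100, 3.1, -29.3, -32, -0.0095, 0.0391, 0], [100, 3.1, -29.3, -32, -0.0095, 0.0391, 0], [100, 3.1, -29.3, -32, -0.0095, 0.0391, 0], [100, 0, 0, 0, 0, 0, 0], [100, 0, 0, 0, 0, 0, 0]])

```text
time_s: 10.93
tcp_pos: [0.51, -0.1672, 0.205]
ee_rot: [[-0.972, -0.233, -0.006], [-0.233, 0.972, 0.001], [0.006, 0.002, -1.0]]
wrist_force: [0.0, -0.5, 0.6]
gripper_width: 0.998
gripper_force: 0.0
```

Request:
drive_tool(rows=[[100, 1, -5, -30, 0, 0, 0], [100, 0, 0, -30, 0, 0, 0], [100, 0, 0, -30, 0, 0, 0], [60, 0, 0, -15, 0, 0, 0], [60, 0, 0, -9, 0, 0, 0]])

```text
time_s: 11.35
tcp_pos: [0.5115, -0.1702, 0.0935]
ee_rot: [[-0.971, -0.237, -0.0], [-0.237, 0.971, 0.0], [-0.0, 0.0, -1.0]]
wrist_force: [-0.1, 0.4, 0.1]
gripper_width: 0.919
gripper_force: 0.0
```

Request:
drive_tool(rows=[[50, 0, 0, 0, 0, 0, 0], [50, 0, 0, 0, 0, 0, 0], [50, 0, 0, 0, 0, 0, 0]])

```text
time_s: 11.6
tcp_pos: [0.5133, -0.1709, 0.096]
ee_rot: [[-0.972, -0.237, 0.004], [-0.237, 0.972, -0.0], [-0.004, -0.001, -1.0]]
wrist_force: [0.2, -0.0, 0.9]
gripper_width: 0.707
gripper_force: 0.0
```

Run:
```python
from h import *
s=sense(); w=capture("wrist"); print(s["tcp_pos"],s["gripper_width"])
P,u,v=wcloud(w,s)
for a in (.03,.05,.07,.085):
    m=(P[:,2]>a)&(P[:,2]<a+.022)&(np.hypot(P[:,0]-.5115,P[:,1]+.1725)<.022); q=P[m]
    print(a,len(q),q.min(0),q.max(0),(q.min(0)+q.max(0))/2)
```

```text
[ 0.5133 -0.1709  0.096 ] 0.706803471959955
0.03 525 [ 0.499  -0.1827  0.03  ] [ 0.5224 -0.1599  0.052 ] [ 0.5107 -0.1713  0.041 ]
0.05 642 [ 0.499  -0.1827  0.05  ] [ 0.5231 -0.1594  0.072 ] [ 0.5111 -0.171   0.061 ]
0.07 1070 [ 0.4989 -0.1825  0.07  ] [ 0.5227 -0.1592  0.092 ] [ 0.5108 -0.1709  0.081 ]
0.085 1295 [ 0.4991 -0.1826  0.085 ] [ 0.5225 -0.1587  0.1029] [ 0.5108 -0.1706  0.0939]
```

Request:
drive_tool(rows=[[10, -2, 0, -5, 0, 0, 0], [10, 0, 0, 0, 0, 0, 0], [10, 0, 0, 0, 0, 0, 0], [10, 0, 0, 0, 0, 0, 0], [10, 0, 0, 0, 0, 0, 0]])

```text
time_s: 12.07
tcp_pos: [0.5099, -0.1712, 0.089]
ee_rot: [[-0.972, -0.236, 0.0], [-0.236, 0.972, 0.0], [-0.0, 0.0, -1.0]]
wrist_force: [-0.0, -0.2, 0.3]
gripper_width: 0.277
gripper_force: 0.0
```

Request:
drive_tool(rows=[[10, 0, 0, 0, 0, 0, 0], [10, 0, 0, 0, 0, 0, 0], [10, 0, 0, 0, 0, 0, 0], [10, 0, 0, 0, 0, 0, 0]])

```text
time_s: 12.4
tcp_pos: [0.5099, -0.1711, 0.0889]
ee_rot: [[-0.972, -0.236, 0.0], [-0.236, 0.972, 0.0], [-0.0, 0.0, -1.0]]
wrist_force: [-0.2, 0.3, 0.1]
gripper_width: 0.244
gripper_force: 29.8
```

Request:
drive_tool(rows=[[10, 0, 0, 20, 0, 0, 0], [10, 0, 0, 35, 0, 0, 0], [10, 0, 0, 35, 0, 0, 0], [10, 0.7, 23.5, 14, 0.0113, -0.0463, 0], [10, 0.7, 23.5, 14, 0.0113, -0.0463, 0]])

```text
time_s: 12.82
tcp_pos: [0.5122, -0.124, 0.2087]
ee_rot: [[-0.967, -0.234, 0.097], [-0.233, 0.972, 0.024], [-0.1, 0.0, -0.995]]
wrist_force: [0.1, 0.5, -0.8]
gripper_width: 0.245
gripper_force: 29.8
```

Request:
drive_tool(rows=[[10, 0.7, 23.5, 14, 0.0113, -0.0463, 0], [10, 0.7, 23.5, 14, 0.0113, -0.0463, 0], [10, 0.7, 23.5, 14, 0.0113, -0.0463, 0], [10, 0.7, 23.5, 14, 0.0113, -0.0463, 0], [10, 0.7, 23.5, 14, 0.0113, -0.0463, 0]])

```text
time_s: 13.23
tcp_pos: [0.5143, -0.0056, 0.2776]
ee_rot: [[-0.918, -0.236, 0.32], [-0.222, 0.972, 0.079], [-0.33, 0.001, -0.944]]
wrist_force: [0.2, 0.4, -0.7]
gripper_width: 0.247
gripper_force: 29.8
```

Request:
drive_tool(rows=[[10, 0.7, 23.5, 14, 0.0113, -0.0463, 0], [10, 0.7, 23.5, 14, 0.0113, -0.0463, 0], [10, 0.7, 23.5, 14, 0.0113, -0.0463, 0], [10, 0.7, 23.5, 14, 0.0113, -0.0463, 0], [10, 0, 0, 0, 0, 0, 0]])

```text
time_s: 13.65
tcp_pos: [0.5169, 0.0899, 0.3351]
ee_rot: [[-0.838, -0.241, 0.49], [-0.207, 0.971, 0.122], [-0.505, 0.001, -0.863]]
wrist_force: [-0.8, -0.5, -0.8]
gripper_width: 0.244
gripper_force: 29.7
```

Request:
drive_tool(rows=[[10, 0, 0, 0, 0, 0, 0], [10, 0, 0, 0, 0, 0, 0], [10, 0, 0, 0, 0, 0, 0]])

```text
time_s: 13.9
tcp_pos: [0.5174, 0.0868, 0.3322]
ee_rot: [[-0.842, -0.235, 0.485], [-0.203, 0.972, 0.118], [-0.499, 0.001, -0.866]]
wrist_force: [0.4, -0.2, -0.3]
gripper_width: 0.245
gripper_force: 29.7
```

```bash
python3 m.py -63
```

```text
tcp deck [ -0.8096 -63.3921 239.7144] tool z [-0.0008 -0.0001 -1.    ] t 13.9 [ 0.3701 -0.1648 -0.2759]
rod [  0.2053 -63.4038   0.0038  -0.0067] 89.0 384
spring [  0.0305 -62.9439   0.0165  -0.0128] 180.71435451172349 1547
bottom minus rod (deck x,y mm) [-0.8793  1.2425] slope diff [ 0.0126 -0.0061]
world shift mm [ 1.034  -1.0269  0.4397]
0.1477143545117235 0.16971435451172348 447 mean [ -6.1639 -62.7304 160.2553] x -12.69480715424582 11.156273580821669 y -74.65891476681139 -50.873274500067986 ymid -62.8
0.16971435451172348 0.19171435451172347 431 mean [ -1.6224 -62.282  181.5597] x -12.403952003279894 10.648491492086345 y -74.60107557772231 -51.02707748854678 ymid -62.8
0.19171435451172347 0.2137143545117235 700 mean [ -4.8993 -63.9991 202.3052] x -12.128075132135757 11.702910228115707 y -75.11587017076337 -52.00166578354901 ymid -63.6
```

Request:
drive_tool(rows=[[10, 0.7, -0.5, 0.3, 0, 0, 0], [10, 3, 0.7, -5.3, 0, 0, 0], [10, 3, 0.7, -5.3, 0, 0, 0], [10, 2.4, 0.6, -4.3, 0, 0, 0], [10, 2.4, 0.6, -4.3, 0, 0, 0]])

```text
time_s: 14.37
tcp_pos: [0.5292, 0.0893, 0.3129]
ee_rot: [[-0.842, -0.236, 0.485], [-0.204, 0.972, 0.118], [-0.5, 0.001, -0.866]]
wrist_force: [-0.8, -0.5, 0.2]
gripper_width: 0.241
gripper_force: 29.7
```

Request:
drive_tool(rows=[[10, 2.4, 0.6, -4.3, 0, 0, 0], [10, 2.4, 0.6, -4.3, 0, 0, 0], [10, 0, 0, 0, 0, 0, 0]])

```text
time_s: 14.62
tcp_pos: [0.5337, 0.0906, 0.3039]
ee_rot: [[-0.842, -0.236, 0.485], [-0.204, 0.972, 0.118], [-0.499, 0.0, -0.867]]
wrist_force: [-0.5, -1.3, -0.8]
gripper_width: 0.251
gripper_force: 29.7
```

```bash
python3 m.py -63;  python3 - <<'E'
from h import *
w=capture("wrist"); cv2.imwrite("pics/w3.png",cv2.resize(w["frame"][160:360,200:400,::-1],(500,500),interpolation=cv2.INTER_CUBIC))
E
```

```text
tcp deck [ -0.4195 -63.5603 206.769 ] tool z [-0.0015 -0.0001 -1.    ] t 14.6167 [-0.5373 -1.2593 -0.8333]
rod [ -1.7276 -63.1697  -0.0769   0.0028] 89.0 812
spring [  0.337  -63.089    0.0189  -0.0138] 147.76900782623036 1651
bottom minus rod (deck x,y mm) [3.9041 0.3809] slope diff [ 0.0958 -0.0167]
world shift mm [-3.1948 -1.1705 -1.952 ]
0.11476900782623037 0.13676900782623036 517 mean [ -6.1387 -62.9244 128.4407] x -12.644104687378434 9.157320227061783 y -74.81304656099564 -51.03302992267052 ymid -62.9
0.13676900782623036 0.15876900782623035 471 mean [ -1.1157 -62.5169 147.7492] x -12.170118502679134 11.223569885934793 y -74.76325549860742 -51.215220661113726 ymid -63.0
0.15876900782623038 0.18076900782623034 692 mean [ -4.5256 -64.2232 169.4005] x -11.867824947952014 12.12291702325304 y -75.2784118400422 -52.095001008928065 ymid -63.7
```

View pics/w3.png

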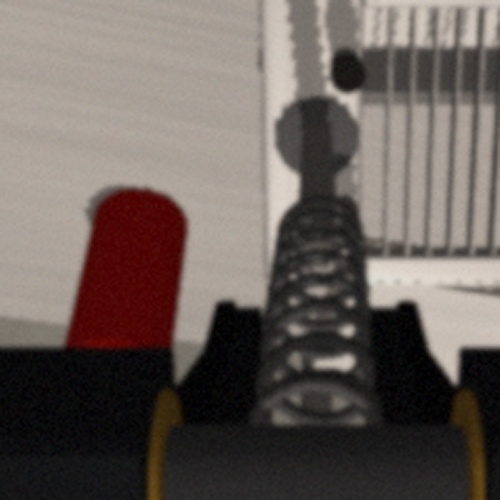

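The rod enters the spring centrally (px 318,195), so I'm sliding it down.

Request:
drive_tool(rows=[[10, 4.9, 1.2, -8.7, 0, 0, 0], [10, 4.9, 1.2, -8.7, 0, 0, 0], [10, 4.9, 1.2, -8.7, 0, 0, 0], [10, 4.9, 1.2, -8.7, 0, 0, 0], [10, 4.9, 1.2, -8.7, 0, 0, 0]])

```text
time_s: 15.13
tcp_pos: [0.5587, 0.097, 0.2621]
ee_rot: [[-0.841, -0.237, 0.487], [-0.204, 0.972, 0.12], [-0.502, 0.001, -0.865]]
wrist_force: [-0.6, 0.5, -1.1]
gripper_width: 0.242
gripper_force: 29.8
```

Request:
drive_tool(rows=[[10, 4.9, 1.2, -8.7, 0, 0, 0], [10, 4.9, 1.2, -8.7, 0, 0, 0], [10, 4.9, 1.2, -8.7, 0, 0, 0], [10, 4.4, 1.1, -9, 0, 0, 0]])

```text
time_s: 15.47
tcp_pos: [0.5779, 0.1018, 0.2271]
ee_rot: [[-0.841, -0.237, 0.487], [-0.204, 0.972, 0.12], [-0.502, 0.001, -0.865]]
wrist_force: [-0.4, 1.4, -0.2]
gripper_width: 0.244
gripper_force: 29.8
```

Request:
drive_tool(rows=[[10, 4.9, 1.2, -8.7, 0, 0, 0], [10, 4, 1, -7, 0, 0, 0], [10, 0, 0, 0, 0, 0, 0], [60, 0, 0, 0, 0, 0, 0], [60, 0, 0, 0, 0, 0, 0]])

```text
time_s: 15.88
tcp_pos: [0.5866, 0.1039, 0.212]
ee_rot: [[-0.84, -0.237, 0.488], [-0.204, 0.972, 0.12], [-0.502, 0.001, -0.865]]
wrist_force: [-0.0, -0.2, 0.1]
gripper_width: 0.327
gripper_force: 0.0
```

Request:
drive_tool(rows=[[60, 0, 0, 0, 0, 0, 0], [60, 0, 0, 0, 0, 0, 0], [60, 0, 0, 0, 0, 0, 0], [60, 0, 0, 0, 0, 0, 0]])

```text
time_s: 16.22
tcp_pos: [0.5863, 0.1037, 0.2116]
ee_rot: [[-0.841, -0.236, 0.487], [-0.204, 0.972, 0.119], [-0.502, 0.001, -0.865]]
wrist_force: [-0.4, 0.5, 0.8]
gripper_width: 0.569
gripper_force: 0.0
```

Run:
```python
from h import *
s=sense(); w=capture("wrist"); print((s["tcp_pos"]-D0)@DR*1e3,s["gripper_width"],s["wrist_force"])
P,u,v=wcloud(w,s); L=(P-D0)@DR*1e3
for y in(-63.5,66.5):
    d=np.hypot(L[:,0],L[:,1]-y); q=L[(d>8)&(d<14)&(L[:,2]>2)&(L[:,2]<110)]; print("wrist spring top",len(q),np.sort(q[:,2])[-5:])
# rods again, and pusher from top+scene
p=capture("scene"); L=(cloud(p)[0]-D0)@DR*1e3
for y in(-63,64):
    d=np.hypot(L[:,0],L[:,1]-y); q=L[(d>8.5)&(d<15)&(L[:,2]>2)]; print(np.histogram(q[:,2],bins=np.arange(0,130,8))[0])
```

```text
[  0.4213 -63.2413  99.7987] 0.5688762587079912 [-0.3926  0.4766  0.7705]
wrist spring top 2630 [99.5268 99.5872 99.6638 99.7261 99.8953]
wrist spring top 3344 [ 99.664   99.6718  99.6963  99.785  100.0966]
[13  8 10 12 10 14  6 13 11  9 11 11 21  2  2  4]
[ 6  7  9 14  6 10 10 10 13  9 13  9 19  0  0  0]
```

Both springs are seated at 99–100 mm. Next is the pusher.

Request:
drive_tool(rows=[[60, -17, -4.1, 30.3, 0, 0, 0], [60, -17, -4.1, 30.3, 0, 0, 0], [60, -17, -4.1, 30.3, 0, 0, 0], [60, -17, -4.1, 30.3, 0, 0, 0], [60, -17, -4.1, 30.3, 0, 0, 0]])

```text
time_s: 16.73
tcp_pos: [0.5002, 0.0828, 0.3641]
ee_rot: [[-0.841, -0.236, 0.486], [-0.204, 0.972, 0.12], [-0.501, 0.001, -0.866]]
wrist_force: [0.8, -0.1, 0.5]
gripper_width: 0.603
gripper_force: 0.0
```

Request:
drive_tool(rows=[[90, 8.3, -23, 0, -0.0248, 0.1017, 0], [90, 8.3, -23, 0, -0.0248, 0.1017, 0], [90, 8.3, -23, 0, -0.0248, 0.1017, 0], [90, 8.3, -23, 0, -0.0248, 0.1017, 0], [90, 8.3, -23, 0, -0.0248, 0.1017, 0]])

```text
time_s: 17.15
tcp_pos: [0.5432, -0.0329, 0.3642]
ee_rot: [[-0.972, -0.236, -0.001], [-0.236, 0.972, 0.001], [0.001, 0.001, -1.0]]
wrist_force: [0.1, 0.2, 0.4]
gripper_width: 0.867
gripper_force: 0.0
```

Request:
drive_tool(rows=[[90, 8.3, -23, -10, 0, 0, 0.11], [90, 8.3, -23, -10, 0, 0, 0.11], [90, 8.3, -23, -10, 0, 0, 0.11], [90, 8.3, -23, -10, 0, 0, 0.11], [90, 8.3, -23, -10, 0, 0, 0.11]])

```text
time_s: 17.57
tcp_pos: [0.5846, -0.148, 0.3118]
ee_rot: [[-0.701, -0.713, 0.0], [-0.713, 0.701, 0.001], [-0.001, 0.001, -1.0]]
wrist_force: [0.5, 0.6, -0.4]
gripper_width: 0.899
gripper_force: 0.0
```

Request:
drive_tool(rows=[[90, 8.3, -23, -20, 0, 0, 0.11], [90, 8.3, -23, -20, 0, 0, 0.11], [90, 8.3, -23, -20, 0, 0, 0.11], [90, 8.3, -23, -20, 0, 0, 0.11], [90, 8.3, -23, -10, 0, 0, 0.11]])

```text
time_s: 17.98
tcp_pos: [0.6249, -0.2626, 0.2191]
ee_rot: [[-0.226, -0.974, -0.005], [-0.974, 0.226, 0.003], [-0.002, 0.005, -1.0]]
wrist_force: [-0.2, 0.3, -0.6]
gripper_width: 0.901
gripper_force: 0.0
```

Request:
drive_tool(rows=[[90, 0, 0, 0, 0, 0, 0], [90, 0, 0, 0, 0, 0, 0], [90, 0, 0, 0, 0, 0, 0]])

```text
time_s: 18.23
tcp_pos: [0.6259, -0.2617, 0.2228]
ee_rot: [[-0.232, -0.973, 0.0], [-0.973, 0.232, 0.001], [-0.001, 0.0, -1.0]]
wrist_force: [-0.1, 0.2, -0.6]
gripper_width: 0.903
gripper_force: 0.0
```

Run:
```python
from h import *
s=sense(); w=capture("wrist"); save(w,"w4"); print(s["tcp_pos"],s["ee_rot"],s["joints"],s["gripper_width"])
P,u,v=wcloud(w,s); c=w["frame"][v,u].astype(int)
g=(c[:,1]>c[:,0]*1.5)&(c[:,1]>c[:,2]*1.3)&(P[:,2]>.105)&(np.hypot(P[:,0]-.625,P[:,1]+.263)<.09)
q=P[g]; r=cv2.minAreaRect((q[:,:2]*1000).astype(np.float32)); print(len(q),r,q[:,2].max(),q[:,:2].mean(0))
m=(P[:,2]>.07)&(P[:,2]<.084)&(np.hypot(P[:,0]-.625,P[:,1]+.263)<.11)
q=P[m]; r=cv2.minAreaRect((q[:,:2]*1000).astype(np.float32)); print(len(q),r,np.median(q[:,2]))
```

```text
[ 0.6259 -0.2617  0.2228] [[-0.2316 -0.9728  0.0001]
 [-0.9728  0.2316  0.001 ]
 [-0.0009  0.0001 -1.    ]] [ -9.0945  27.962    7.2605  -0.0583 -69.3021  -4.2783] 0.90251700175517
8644 ((625.5606079101562, -263.98297119140625), (88.41751098632812, 164.38714599609375), 75.86071014404297) 0.32233997191663577 [ 0.6269 -0.2797]
2680 ((624.7611694335938, -262.27166748046875), (164.44789123535156, 34.072479248046875), 76.6418685913086) 0.07922739119972426
```

View pics/w4.png

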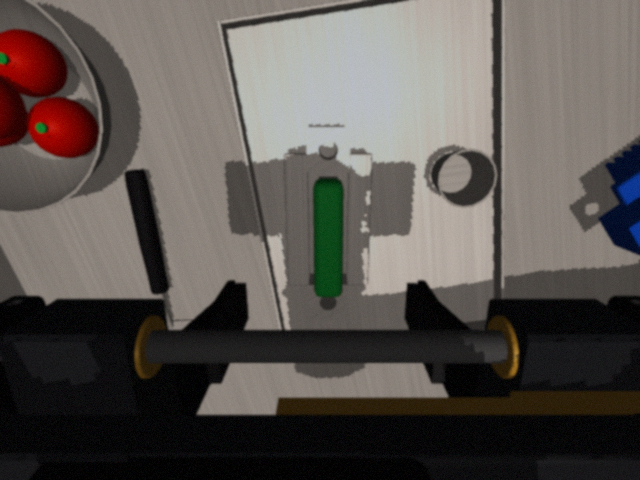

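The wrist view shows the green bar at px (328,237), square to the jaws. The boss plane measures 164 x 34 mm, as it should. I'm descending to grasp it.

Request:
drive_tool(rows=[[90, -1, -0.5, -35, 0, 0, 0], [90, 0, 0, -35, 0, 0, 0], [90, 0, 0, -25, 0, 0, 0], [40, 0, 0, -15, 0, 0, 0], [20, 0, 0, -8, 0, 0, 0]])

```text
time_s: 18.7
tcp_pos: [0.6239, -0.2609, 0.1031]
ee_rot: [[-0.23, -0.973, -0.003], [-0.973, 0.23, 0.002], [-0.001, 0.003, -1.0]]
wrist_force: [-0.3, 0.7, 0.8]
gripper_width: 0.823
gripper_force: 0.0
```

Request:
drive_tool(rows=[[10, 0, 0, 0, 0, 0, 0], [10, 0, 0, 0, 0, 0, 0], [10, 0, 0, 0, 0, 0, 0], [10, 0, 0, 0, 0, 0, 0], [10, 0, 0, 0, 0, 0, 0]])

```text
time_s: 19.12
tcp_pos: [0.6255, -0.2625, 0.1062]
ee_rot: [[-0.23, -0.973, 0.003], [-0.973, 0.23, 0.001], [-0.001, -0.002, -1.0]]
wrist_force: [1.0, -0.2, -0.4]
gripper_width: 0.454
gripper_force: 0.0
```

Request:
drive_tool(rows=[[10, 0, 0, 0, 0, 0, 0], [10, 0, 0, 0, 0, 0, 0], [10, 0, 0, 0, 0, 0, 0], [10, 0, 0, 0, 0, 0, 0]])

```text
time_s: 19.45
tcp_pos: [0.6247, -0.2625, 0.1049]
ee_rot: [[-0.231, -0.973, -0.0], [-0.973, 0.231, 0.001], [-0.001, 0.0, -1.0]]
wrist_force: [-1.8, 0.7, 1.4]
gripper_width: 0.251
gripper_force: 30.0
```

Request:
drive_tool(rows=[[10, 0, 0, 15, 0, 0, 0], [10, 0, 0, 35, 0, 0, 0], [10, 0, 0, 40, 0, 0, 0], [10, -9.9, 29.1, 12, 0, 0, 0.0946], [10, -9.9, 29.1, 12, 0, 0, 0.0946]])

```text
time_s: 19.87
tcp_pos: [0.6054, -0.2047, 0.22]
ee_rot: [[-0.042, -0.999, 0.003], [-0.999, 0.042, 0.001], [-0.001, -0.002, -1.0]]
wrist_force: [-0.1, 0.5, -3.2]
gripper_width: 0.249
gripper_force: 30.0
```

Request:
drive_tool(rows=[[10, -9.9, 29.1, 12, 0, 0, 0.0946], [10, -9.9, 29.1, 12, 0, 0, 0.0946], [10, -9.9, 29.1, 12, 0, 0, 0.0946], [10, -9.9, 29.1, 12, 0.0138, -0.0566, 0], [10, -9.9, 29.1, 12, 0.0138, -0.0566, 0]])

```text
time_s: 20.28
tcp_pos: [0.5549, -0.0571, 0.2777]
ee_rot: [[0.238, -0.965, 0.112], [-0.971, -0.236, 0.03], [-0.002, -0.116, -0.993]]
wrist_force: [-0.2, 0.6, -1.6]
gripper_width: 0.249
gripper_force: 30.0
```

Request:
drive_tool(rows=[[10, -9.9, 29.1, 12, 0.0138, -0.0566, 0], [10, -9.9, 29.1, 12, 0.0138, -0.0566, 0], [10, -9.9, 29.1, 12, 0.0138, -0.0566, 0], [10, -9.9, 29.1, 12, 0.0138, -0.0566, 0], [10, -9.9, 29.1, 12, 0.0138, -0.0566, 0]])

```text
time_s: 20.7
tcp_pos: [0.5041, 0.0869, 0.3379]
ee_rot: [[0.237, -0.892, 0.384], [-0.972, -0.218, 0.094], [-0.0, -0.395, -0.919]]
wrist_force: [-1.0, 1.7, -2.3]
gripper_width: 0.249
gripper_force: 30.0
```

Request:
drive_tool(rows=[[10, -9.9, 29.1, 12, 0.0138, -0.0566, 0], [10, -9.9, 29.1, 12, 0.0138, -0.0566, 0], [10, 0, 0, 0, 0, 0, 0], [10, 0, 0, 0, 0, 0, 0], [10, 0, 0, 0, 0, 0, 0]])

```text
time_s: 21.12
tcp_pos: [0.4854, 0.1447, 0.3615]
ee_rot: [[0.238, -0.842, 0.484], [-0.971, -0.207, 0.119], [-0.0, -0.498, -0.867]]
wrist_force: [0.9, 0.2, -2.0]
gripper_width: 0.249
gripper_force: 30.0
```

Run:
```python
from h import *
s=sense(); w=capture("wrist"); save(w,"w5"); p=capture("scene"); save(p,"s5")
print((s["tcp_pos"]-D0)@DR*1e3,DR.T@s["ee_rot"],s["joints"],s["gripper_width"],s["wrist_force"])
for n,P in(("w",wcloud(w,s)[0]),("s",cloud(p)[0])):
    L=(P-D0)@DR*1e3
    for y in(-63.5,66.5):
        q=L[(np.hypot(L[:,0],L[:,1]-y)<9)&(L[:,2]>105)&(L[:,2]<142)]
        if len(q): print(n,"rod",len(q),q.mean(0),q.min(0),q.max(0))
    q=L[(L[:,2]>205)&(L[:,2]<265)&(abs(L[:,0])<45)&(abs(L[:,1])<95)]
    print("pusher",len(q),q.min(0),q.max(0))
    for sg in(1,-1):
        q2=q[(sg*q[:,1]>50)]
        if len(q2): print(sg,len(q2),q2.min(0),q2.max(0),q2.mean(0))
a=cv2.imread("pics/s5.png")[190:330,400:560]; cv2.imwrite("pics/wc5.png",np.hstack([cv2.imread("pics/w5.png")[100:400,150:550],cv2.resize(a,(342,300),interpolation=cv2.INTER_CUBIC)]))
```

```text
[ -1.1789   0.4575 273.7756] [[ 0.0015 -1.     -0.0023]
 [-1.     -0.0015  0.0009]
 [-0.0009  0.0023 -1.    ]] [ 42.0351  -8.1366 -30.4908  20.351  -42.642  -40.2398] 0.24867134139745073 [ 0.8962  0.1822 -2.0341]
w rod 85 [ -0.3949 -67.63   132.1351] [ -5.4561 -69.8514 105.0428] [  4.856  -64.9771 138.2606]
pusher 17957 [-39.1281 -93.9335 211.8022] [ 37.3129  73.517  264.9982]
1 252 [-17.9167  50.3893 227.9883] [ 16.1819  73.517  235.5291] [ -0.9027  62.3467 231.6508]
-1 8509 [-39.0268 -93.9335 228.3943] [ 37.2099 -50.0008 264.9982] [ -0.7738 -66.7188 248.6268]
s rod 68 [  2.6811 -66.6412 121.0801] [ -7.1029 -71.7798 105.6485] [  6.3512 -59.3195 137.2705]
s rod 65 [  3.2529  62.5703 121.5326] [ -2.9209  57.8562 105.5667] [  7.6712  69.9748 137.0619]
pusher 1848 [-40.0857 -94.9584 205.1007] [ 40.9797  72.7079 264.9478]
1 143 [-15.3461  50.0781 205.8161] [ 20.4     72.7079 233.4014] [  9.252   60.0418 222.6673]
-1 549 [-20.8095 -94.9584 205.5695] [ 40.9797 -50.0664 264.8288] [ 13.1562 -73.6347 244.166 ]
```

View pics/wc5.png

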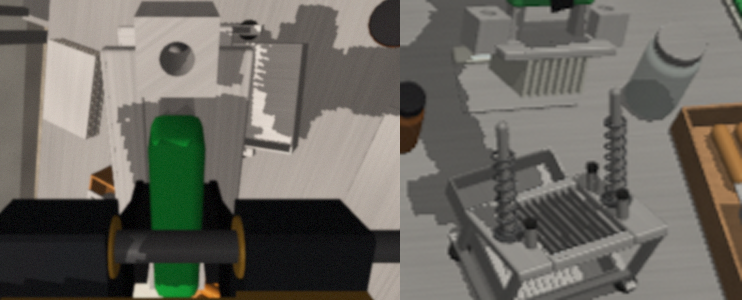

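```bash
cat > m2.py <<'E'
from h import *
s=sense(); w=capture("wrist"); p=capture("scene")
t=(s["tcp_pos"]-D0)@DR*1e3; print("tcp",t,"f",s["wrist_force"],"t",s["time_s"])
for n,P in(("w",wcloud(w,s)[0]),("s",cloud(p)[0])):
    L=(P-D0)@DR*1e3; zt=t[2]-26
    for sg in(1,-1):
        q=L[(abs(L[:,2]-zt)<3.5)&(abs(L[:,0]-t[0])<24)&(sg*L[:,1]>46)&(abs(L[:,1])<90)]
        if len(q)>30:
            r=cv2.minAreaRect(q[:,:2].astype(np.float32))
            print(n,sg,"boss top n",len(q),"x",np.percentile(q[:,0],[1,99]),"mid",np.percentile(q[:,0],[1,99]).mean(),"y",np.percentile(q[:,1],[1,99]),"z",np.median(q[:,2]),r[1:])
    for y in(-63.5,64.5):
        q=L[(np.hypot(L[:,0],L[:,1]-y)<8)&(L[:,2]>105)&(L[:,2]<136)]
        if len(q)>20: print(n,"rod",len(q),q.mean(0),np.percentile(q,[2,98],0)[:,:2].ravel())
E
python3 m2.py
```

```text
tcp [ -0.3844  -0.2568 273.5844] f [-0.0289 -0.1877 -2.7758] t 21.2167
w -1 boss top n 355 x [-7.5926  7.5411] mid -0.025768445894354564 y [-71.8644 -49.2398] z 247.96702296732374 ((23.355560302734375, 15.91878890991211), 89.61721801757812)
w rod 48 [ -0.2287 -68.4587 128.5071] [ -4.9251 -69.7874   4.7784 -66.4134]
s -1 boss top n 50 x [ 5.963  19.3207] mid 12.641855980963372 y [-88.3653 -47.5116] z 247.77726918765342 ((9.504720687866211, 42.13905334472656), 12.39732551574707)
s rod 53 [  3.2927 -66.4081 120.3636] [ -1.5195 -70.6695   7.1585 -60.2864]
s rod 58 [  3.1577  62.3062 120.7754] [-1.0725 58.3753  7.3129 68.3891]
```

Run:
```python
from h import *
s=sense(); w=capture("wrist"); p=capture("scene")
for n,P in(("w",wcloud(w,s)[0]),("s",cloud(p)[0])):
    L=(P-D0)@DR*1e3
    for sg in(-1,1):
        print(n,sg)
        for a in range(205,272,5):
            q=L[(L[:,2]>a)&(L[:,2]<=a+5)&(abs(L[:,0])<30)&(sg*L[:,1]>47)&(sg*L[:,1]<95)]
            if len(q)>5: print(a,len(q),"x",np.percentile(q[:,0],[1,99]),"y",np.percentile(q[:,1],[1,99]))
```

```text
w -1
225 25 x [-26.0851  23.9132] y [-74.0051 -47.0261]
230 1569 x [-29.6883  29.7187] y [-94.8043 -47.2141]
235 1072 x [-29.8366  29.6705] y [-94.6111 -59.7252]
240 280 x [-16.3096  16.4367] y [-93.4798 -50.8228]
245 436 x [-16.0741  16.1753] y [-92.268  -49.5713]
250 474 x [-15.2012  16.078 ] y [-90.7422 -48.3774]
255 925 x [-16.1456  17.0437] y [-89.6621 -47.2031]
260 3267 x [-16.3965  17.0612] y [-88.206  -47.3148]
265 2387 x [-16.293   17.0211] y [-87.2553 -72.9535]
270 144 x [-6.6443  7.819 ] y [-48.0721 -47.0171]
w 1
225 64 x [-16.4565  17.1506] y [64.9474 72.2574]
230 185 x [-16.1796  17.4364] y [50.0277 68.9266]
s -1
205 11 x [ 8.7004 28.0234] y [-53.8405 -50.0816]
210 9 x [14.4234 29.8211] y [-53.3599 -50.4868]
225 13 x [ 6.4075 26.5155] y [-80.731  -47.7513]
230 64 x [ 5.4066 29.12  ] y [-94.8125 -47.5924]
235 52 x [-13.0807  28.6235] y [-94.8366 -48.9602]
240 59 x [-18.8469  19.8309] y [-94.764  -48.1622]
245 60 x [-14.8915  20.0946] y [-93.5117 -49.0423]
250 59 x [-16.1215  20.4163] y [-92.6493 -47.5876]
255 85 x [-17.3916  19.0216] y [-91.3677 -47.4062]
260 96 x [-16.9933  20.4084] y [-90.0645 -47.6802]
265 34 x [-17.2202  17.8357] y [-89.8843 -47.3969]
270 11 x [-7.7448  8.7167] y [-49.6215 -47.2668]
s 1
205 16 x [14.2116 19.2005] y [47.6755 63.6936]
210 21 x [13.2664 18.1862] y [47.62   68.3492]
215 16 x [13.4927 17.8985] y [47.5123 66.6303]
220 22 x [13.2866 19.6242] y [47.4449 68.8825]
225 48 x [-16.0128  19.849 ] y [47.441  72.0924]
230 35 x [-16.6383  17.5029] y [47.3979 64.0431]
```

The wrist and scene views show the pusher has swung about 15° about the pad axis: right boss top at z≈264, left at z≈230. I'll measure this exactly.

```bash
cat > m3.py <<'E'
from h import *
from scipy.optimize import least_squares
s=sense(); w=capture("wrist"); t=(s["tcp_pos"]-D0)@DR*1e3
P,u,v=wcloud(w,s); L=(P-D0)@DR*1e3-t
print("tcp",t,"toolz",s["ee_rot"][:,2]@DR,"f",s["wrist_force"],"t",s["time_s"],s["gripper_width"])
best=None
for a in np.radians(np.arange(-25,25,.25)):
    y=L[:,1]*np.cos(a)-L[:,2]*np.sin(a); z=L[:,1]*np.sin(a)+L[:,2]*np.cos(a)
    m=(abs(L[:,0])<19)&(abs(y)>52)&(abs(y)<78)&(z>-40)&(z<-12)
    for c in np.arange(-34,-18,.5):
        k=(m&(abs(z-c)<1)); n=(k&(y<0)).sum()+5*(k&(y>0)).sum()
        if best is None or n>best[0]: best=(n,a,c,k,y,z,(k&(y>0)).sum())
n,a,c,_,y,z,nl=best
print("rotate by deg",np.degrees(a),"top z rel tcp",c,"n",n,"left n",nl)
k=(abs(z-c)<2)&(abs(L[:,0])<25)
for sg in(-1,1):
    q=k&(sg*y>40)&(sg*y<95)
    if q.sum()>10: print(sg,q.sum(),"x",np.percentile(L[q,0],[1,99]),"y",np.percentile(y[q],[1,99]))
D=L+t
for yy in(-63.5,65):
    q=D[(np.hypot(D[:,0],D[:,1]-yy)<8)&(D[:,2]>102)&(D[:,2]<139)]
    if len(q)>15: print("rod",len(q),np.percentile(q,[2,98],0).ravel())
E
python3 m3.py
```

```text
tcp [  0.0985  -0.3122 273.7795] toolz [-0.0007 -0.0002 -1.    ] f [ 0.0969  0.243  -2.3995] t 21.4167 0.24953650839167102
rotate by deg 13.75 top z rel tcp -26.5 n 4575 left n 199
-1 5845 x [-16.2626  17.1132] y [-82.3129 -42.3085]
1 252 x [-16.2849  17.4289] y [58.3728 81.09  ]
rod 69 [ -4.3024 -69.7914 105.1063   4.4441 -66.4882 137.7751]
```

Request:
drive_tool(rows=[[10, -0.9, 2.1, -0.2, 0.0505, 0.0123, 0.03], [10, 0, 0, 0, 0.0505, 0.0123, 0.03], [10, 0, 0, 0, 0.0505, 0.0123, 0.03], [10, 0, 0, 0, 0.0505, 0.0123, 0.03], [10, 0, 0, 0, 0, 0, 0]])

```text
time_s: 21.88
tcp_pos: [0.4863, 0.1464, 0.3631]
ee_rot: [[0.344, -0.842, 0.416], [-0.915, -0.202, 0.349], [-0.209, -0.501, -0.84]]
wrist_force: [0.1, -0.7, -1.9]
gripper_width: 0.252
gripper_force: 30.0
```

Request:
drive_tool(rows=[[10, 0, 0, 0, 0, 0, 0], [10, 0, 0, 0, 0, 0, 0], [10, 0, 0, 0, 0, 0, 0]])

```text
time_s: 22.13
tcp_pos: [0.485, 0.1469, 0.3618]
ee_rot: [[0.347, -0.841, 0.415], [-0.915, -0.207, 0.345], [-0.205, -0.5, -0.842]]
wrist_force: [0.0, -0.2, -2.2]
gripper_width: 0.248
gripper_force: 30.0
```

```bash
python3 m3.py
```

```text
tcp [ -0.931    2.7071 273.9615] toolz [-0.0011  0.2374 -0.9714] f [ 0.0054 -0.2356 -2.2171] t 22.1333 0.24782324087380145
rotate by deg -0.25 top z rel tcp -26.0 n 4522 left n 188
-1 5864 x [-16.0858  17.2977] y [-82.5308 -42.4353]
1 252 x [-16.4702  17.2968] y [57.9148 81.3211]
rod 159 [ -4.9714 -69.8415 103.8349   5.4506 -66.359  136.5352]
```

Request:
drive_tool(rows=[[10, 4.5, 0.4, -6.3, 0, 0, 0], [10, 7.3, 1.8, -13, 0, 0, 0], [10, 7.3, 1.8, -13, 0, 0, 0], [10, 7.3, 1.8, -13, 0, 0, 0], [10, 4, 1, -7, 0, 0, 0]])

```text
time_s: 22.6
tcp_pos: [0.5155, 0.1541, 0.3074]
ee_rot: [[0.347, -0.842, 0.413], [-0.915, -0.207, 0.346], [-0.206, -0.497, -0.843]]
wrist_force: [0.9, -0.3, -2.8]
gripper_width: 0.251
gripper_force: 30.0
```

Request:
drive_tool(rows=[[10, 0, 0, 0, 0, 0, 0], [10, 0, 0, 0, 0, 0, 0], [10, 0, 0, 0, 0, 0, 0], [10, 0, 0, 0, 0, 0, 0]])

```text
time_s: 22.93
tcp_pos: [0.5158, 0.154, 0.3112]
ee_rot: [[0.348, -0.84, 0.417], [-0.915, -0.206, 0.348], [-0.206, -0.502, -0.84]]
wrist_force: [0.1, 0.1, -3.0]
gripper_width: 0.252
gripper_force: 30.0
```

```bash
python3 m3.py
python3 - <<'E'
from h import *
s=sense(); w=capture("wrist"); t=(s["tcp_pos"]-D0)@DR*1e3
p=capture("scene"); L=(cloud(p)[0]-D0)@DR*1e3
z0=t[2]-62
for sg in(-1,1):
    q=L[(L[:,2]>z0+4)&(L[:,2]<z0+32)&(L[:,0]>8)&(L[:,0]<24)&(sg*L[:,1]>44)&(sg*L[:,1]<95)]
    print("boss",sg,len(q),"y",np.percentile(q[:,1],[2,98]),"xfront",np.median(q[:,0]))
    q=L[(L[:,2]>104)&(L[:,2]<136)&(np.hypot(L[:,0],L[:,1]-sg*64)<9)]
    print("rod",sg,len(q),"y",np.percentile(q[:,1],[2,98]),q[:,1].mean(),"xfront",np.percentile(q[:,0],90))
cv2.imwrite("pics/wc6.png",np.hstack([w["frame"][100:400,200:500,::-1],cv2.resize(p["frame"][170:330,400:560,::-1],(450,300),interpolation=cv2.INTER_CUBIC)]))
E
```

```text
tcp [  1.1578   2.3434 214.344 ] toolz [ 0.0021  0.2391 -0.971 ] f [ 0.0511  0.095  -3.026 ] t 22.9333 0.2518352189435617
rotate by deg 0.0 top z rel tcp -26.5 n 4569 left n 193
-1 5858 x [-16.0921  17.301 ] y [-82.3808 -42.3255]
1 253 x [-16.3503  17.414 ] y [58.1188 81.1237]
boss -1 193 y [-82.1897 -46.4922] xfront 17.47894552217121
rod -1 70 y [-71.9664 -60.1271] -67.02286232086385 xfront 6.225973061150219
boss 1 180 y [45.7883 80.6711] xfront 16.872364057320922
rod 1 47 y [58.461 66.594] 62.13764474427511 xfront 6.173063445326461
```

View pics/wc6.png

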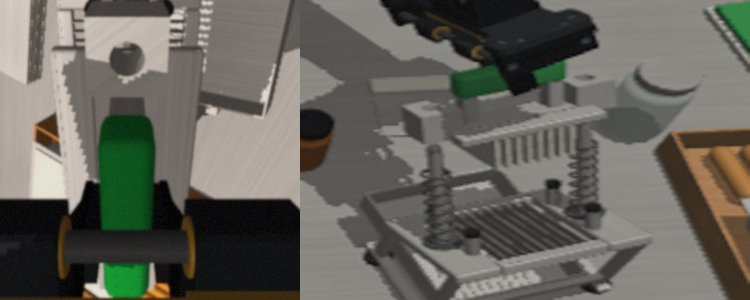

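Request:
drive_tool(rows=[[10, -0.1, -0.8, -0.2, 0, 0, 0], [10, 2.4, 0.6, -4.3, 0, 0, 0], [10, 2.4, 0.6, -4.3, 0, 0, 0], [10, 1.5, 0.4, -2.6, 0, 0, 0], [10, 1.5, 0.4, -2.6, 0, 0, 0]])

```text
time_s: 23.5
tcp_pos: [0.5235, 0.1551, 0.2953]
ee_rot: [[0.347, -0.841, 0.415], [-0.915, -0.206, 0.347], [-0.206, -0.5, -0.841]]
wrist_force: [0.2, 0.5, -3.2]
gripper_width: 0.251
gripper_force: 30.0
```

Request:
drive_tool(rows=[[10, 0, 0, 0, 0, 0, 0], [10, 0, 0, 0, 0, 0, 0]])

```text
time_s: 23.67
tcp_pos: [0.5234, 0.1551, 0.2956]
ee_rot: [[0.347, -0.841, 0.415], [-0.915, -0.206, 0.347], [-0.206, -0.5, -0.841]]
wrist_force: [0.4, 0.0, -1.8]
gripper_width: 0.252
gripper_force: 30.0
```

Request:
drive_tool(rows=[[10, 1, 0.2, -1.7, 0, 0, 0], [10, 1, 0.2, -1.7, 0, 0, 0], [10, 0, 0, 0, 0, 0, 0]])

```text
time_s: 23.92
tcp_pos: [0.5254, 0.1555, 0.2923]
ee_rot: [[0.347, -0.841, 0.415], [-0.915, -0.206, 0.347], [-0.206, -0.5, -0.841]]
wrist_force: [-0.5, 0.9, -1.9]
gripper_width: 0.251
gripper_force: 30.0
```

```bash
python3 m3.py
```

```text
tcp [  0.0744   1.4863 193.1506] toolz [-0.0002  0.2387 -0.9711] f [-0.4615  0.8845 -1.9024] t 23.9167 0.2505731726474016
rotate by deg 0.0 top z rel tcp -26.5 n 4577 left n 197
-1 5865 x [-16.1546  17.2475] y [-82.4163 -42.3143]
1 249 x [-16.3929  17.3564] y [57.9859 81.2244]
rod 221 [ -5.3391 -63.0601 132.8303   6.4684 -56.2795 138.884 ]
```

Both bosses are about 7 mm over the rod tips with no side force, so I'm continuing down.

Request:
drive_tool(rows=[[10, 2.4, 0.6, -4.3, 0, 0, 0], [10, 2.4, 0.6, -4.3, 0, 0, 0], [10, 2.4, 0.6, -4.3, 0, 0, 0], [10, 0, 0, 0, 0, 0, 0]])

```text
time_s: 24.3
tcp_pos: [0.5325, 0.1572, 0.2781]
ee_rot: [[0.346, -0.842, 0.414], [-0.915, -0.206, 0.346], [-0.206, -0.498, -0.842]]
wrist_force: [-0.1, 0.1, -2.4]
gripper_width: 0.25
gripper_force: 30.0
```

Request:
drive_tool(rows=[[10, 2.4, 0.6, -4.3, 0, 0, 0], [10, 2.4, 0.6, -4.3, 0, 0, 0], [10, 2.4, 0.6, -4.3, 0, 0, 0], [10, 0, 0, 0, 0, 0, 0]])

```text
time_s: 24.63
tcp_pos: [0.5397, 0.159, 0.2654]
ee_rot: [[0.346, -0.842, 0.414], [-0.915, -0.206, 0.346], [-0.206, -0.499, -0.842]]
wrist_force: [-0.4, -0.0, -3.0]
gripper_width: 0.251
gripper_force: 30.0
```

```bash
python3 m3.py; python3 -c "
from h import *
p=capture('scene'); cv2.imwrite('pics/s7.png',cv2.resize(p['frame'][190:340,400:560,::-1],(640,600),interpolation=cv2.INTER_CUBIC))"
```

```text
tcp [ -0.5835   1.536  162.4543] toolz [-0.0019  0.2384 -0.9712] f [-0.4128 -0.0449 -3.0091] t 24.6333 0.25077780377263154
rotate by deg -0.25 top z rel tcp -26.0 n 4857 left n 196
-1 6352 x [-16.1791  17.1676] y [-82.4887 -42.4314]
1 250 x [-16.4361  17.3546] y [57.9829 81.4622]
rod 1126 [ -7.3765 -69.7152 118.6001   7.2362 -56.1946 138.2993]
```

View pics/s7.png

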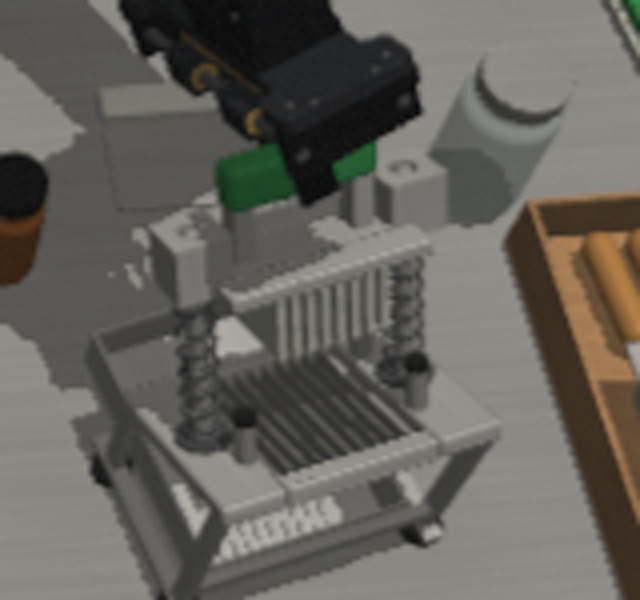

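Both rods show through the bosses, and the bosses rest at the spring tops. I'm pressing down with the pusher still gripped.

Request:
drive_tool(rows=[[10, 3.4, 0.7, -4.9, 0, 0, 0], [10, 2.9, 0.7, -5.2, 0, 0, 0], [10, 2.9, 0.7, -5.2, 0, 0, 0], [10, 2.9, 0.7, -5.2, 0, 0, 0], [10, 2.9, 0.7, -5.2, 0, 0, 0]])

```text
time_s: 25.15
tcp_pos: [0.5553, 0.1628, 0.2414]
ee_rot: [[0.347, -0.84, 0.416], [-0.915, -0.206, 0.348], [-0.206, -0.502, -0.84]]
wrist_force: [-4.5, -0.9, 4.4]
gripper_width: 0.248
gripper_force: 30.0
```

Request:
drive_tool(rows=[[10, 2.9, 0.7, -5.2, 0, 0, 0], [10, 2.9, 0.7, -5.2, 0, 0, 0], [10, 2.9, 0.7, -5.2, 0, 0, 0], [10, 2.9, 0.7, -5.2, 0, 0, 0], [10, 2.9, 0.7, -5.2, 0, 0, 0]])

```text
time_s: 25.57
tcp_pos: [0.5696, 0.1663, 0.2161]
ee_rot: [[0.348, -0.84, 0.416], [-0.915, -0.206, 0.348], [-0.206, -0.502, -0.84]]
wrist_force: [-8.8, -2.3, 10.2]
gripper_width: 0.251
gripper_force: 30.0
```

```bash
python3 m3.py
```

```text
tcp [  1.3646   1.5202 104.3623] toolz [ 0.0017  0.2393 -0.9709] f [-8.8126 -2.3258 10.2348] t 25.5667 0.25065024357935956
rotate by deg 0.0 top z rel tcp -26.0 n 4083 left n 207
-1 4925 x [-16.2208  17.2223] y [-82.3771 -48.779 ]
1 252 x [-16.3123  17.4504] y [58.3049 81.5475]
rod 2555 [ -5.0023 -69.9145 103.7721   5.8447 -60.5756 138.1654]
```

Request:
drive_tool(rows=[[10, 1.2, 0.3, -3.9, 0, 0, 0], [10, 1.7, 0.4, -3, 0, 0, 0], [10, 1.7, 0.4, -3, 0, 0, 0], [10, 0, 0, 0, 0, 0, 0]])

```text
time_s: 25.95
tcp_pos: [0.5737, 0.1673, 0.2088]
ee_rot: [[0.349, -0.839, 0.417], [-0.914, -0.207, 0.349], [-0.207, -0.503, -0.839]]
wrist_force: [-18.0, -5.5, 21.2]
gripper_width: 0.253
gripper_force: 30.0
```

```bash
python3 m3.py
```

```text
tcp [ 1.4258  1.4818 95.9815] toolz [ 0.003   0.2402 -0.9707] f [-17.9666  -5.523   21.1892] t 25.95 0.2530879029838811
rotate by deg 0.0 top z rel tcp -25.0 n 4211 left n 207
-1 4995 x [-16.2202  17.2269] y [-82.1459 -48.4617]
1 258 x [-16.3618  17.4484] y [57.1454 81.4627]
rod 3022 [ -5.0071 -69.9009 103.7663   5.8274 -60.7125 138.2007]
```

Request:
drive_tool(rows=[[10, -1.2, -0.3, -0.7, 0, 0, 0], [10, 0, 0, 0, 0, 0, 0], [10, 0.8, 0.2, -1.5, 0, 0, 0], [10, 0, 0, 0, 0, 0, 0]])

```text
time_s: 26.33
tcp_pos: [0.5739, 0.1673, 0.2084]
ee_rot: [[0.35, -0.837, 0.42], [-0.914, -0.206, 0.35], [-0.206, -0.506, -0.837]]
wrist_force: [-21.3, -6.6, 26.4]
gripper_width: 0.25
gripper_force: 30.0
```

```bash
cat > m4.py <<'E'
from h import *
s=sense(); w=capture("wrist"); p=capture("scene"); t=(s["tcp_pos"]-D0)@DR*1e3
print("tcp",t,"f deck",s["wrist_force"]@DR,"M deck",s["moment"]@DR,s["time_s"])
for n,P in(("w",wcloud(w,s)[0]),("s",cloud(p)[0])):
    L=(P-D0)@DR*1e3; zt=t[2]-26
    for sg in(-1,1):
        m=(abs(L[:,2]-zt)<5)&(abs(L[:,0])<15)&(sg*L[:,1]>53)&(sg*L[:,1]<80)&(np.hypot(L[:,0],L[:,1]-sg*65)>9.5)
        q=L[m]
        if len(q)>20:
            A=np.c_[q[:,0],q[:,1]-sg*65,np.ones(len(q))]; c=np.linalg.lstsq(A,q[:,2],rcond=None)[0]
            print(n,sg,len(q),"top z",c[2],"slope x,y",c[:2],np.median(q[:,2]))
    for sg in(-1,1):
      for xs in(-30,30):
        q=L[(np.hypot(L[:,0]-xs,L[:,1]-sg*54)<9)&(L[:,2]>15)&(L[:,2]<60)]
        if len(q)>5: print(n,"stop",xs,sg*54,len(q),np.percentile(q[:,2],[50,95]))
E
python3 m4.py; python3 -c "
from h import *
p=capture('scene'); cv2.imwrite('pics/s8.png',cv2.resize(p['frame'][200:340,410:550,::-1],(600,600),interpolation=cv2.INTER_CUBIC))"
```

```text
tcp [ 1.364   1.5115 95.5713] f deck [-6.0151 -1.3432 33.9987] M deck [1.7838 3.0536 0.6334] 26.3333
w -1 2912 top z 70.80303165436091 slope x,y [-0.0072 -0.008 ] 70.87115873943691
w 1 118 top z 70.83527277947049 slope x,y [ 0.0106 -0.0121] 70.64985391690601
w stop -30 -54 1063 [44.5564 45.8514]
w stop 30 -54 1165 [44.353  45.6129]
s -1 48 top z 69.80915726535505 slope x,y [0.0064 0.0362] 70.08293217940215
s 1 46 top z 69.1308228876319 slope x,y [0.0045 0.017 ] 69.1818478073373
s stop 30 -54 84 [36.1161 46.7088]
s stop 30 54 67 [34.5852 44.4698]
```

View pics/s8.png

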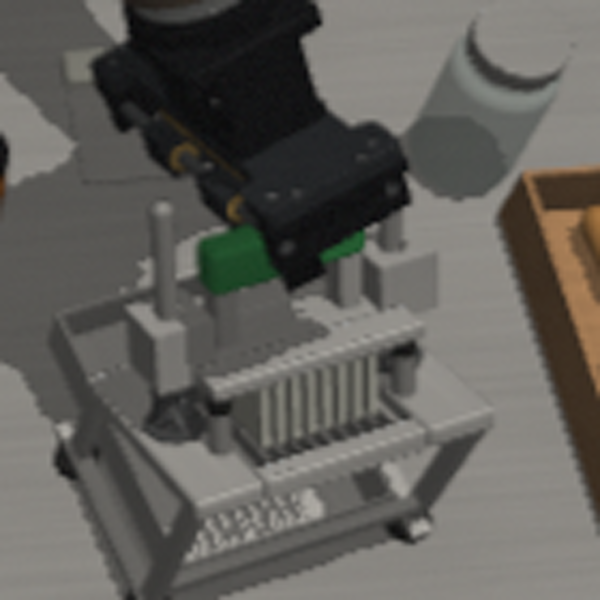

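The plate is at or near the stops with 34 N on the wrist. The side moment from the grip may be binding it, because the boss tops read about 70 mm against the 66 mm expected. I'll ride it back up gripped, let go, straighten the tool, and press with shut fingers on the middle of the bar.

Request:
drive_tool(rows=[[10, -2.5, -0.6, 5.5, 0, 0, 0], [10, -2.5, -0.6, 5.5, 0, 0, 0], [10, -2.5, -0.6, 5.5, 0, 0, 0], [10, -2.5, -0.6, 5.5, 0, 0, 0], [10, -2.5, -0.6, 5.5, 0, 0, 0]])

```text
time_s: 26.9
tcp_pos: [0.5611, 0.1642, 0.2315]
ee_rot: [[0.348, -0.84, 0.416], [-0.915, -0.206, 0.348], [-0.206, -0.502, -0.84]]
wrist_force: [-4.5, -1.4, 3.0]
gripper_width: 0.249
gripper_force: 29.9
```

Request:
drive_tool(rows=[[10, -2.9, -0.7, 5.2, 0, 0, 0], [10, -2.9, -0.7, 5.2, 0, 0, 0], [10, -2.9, -0.7, 5.2, 0, 0, 0], [10, -2.9, -0.7, 5.2, 0, 0, 0], [10, -2.9, -0.7, 5.2, 0, 0, 0]])

```text
time_s: 27.32
tcp_pos: [0.5465, 0.1607, 0.2568]
ee_rot: [[0.347, -0.841, 0.416], [-0.915, -0.206, 0.347], [-0.206, -0.501, -0.841]]
wrist_force: [-0.6, -0.6, -1.2]
gripper_width: 0.25
gripper_force: 29.9
```

Request:
drive_tool(rows=[[10, 0, 0, 0, 0, 0, 0], [10, 0, 0, 0, 0, 0, 0]])

```text
time_s: 27.48
tcp_pos: [0.5465, 0.1607, 0.2567]
ee_rot: [[0.347, -0.841, 0.416], [-0.915, -0.206, 0.347], [-0.206, -0.501, -0.841]]
wrist_force: [0.2, -0.0, -0.3]
gripper_width: 0.252
gripper_force: 29.9
```

```bash
python3 m4.py
```

```text
tcp [  1.1165   1.5152 151.4712] f deck [-0.0017 -0.0439 -0.3114] M deck [-0.3944  1.2387  0.2639] 27.4833
w -1 3146 top z 126.68292431194855 slope x,y [-0.0089 -0.0038] 126.70569332449423
w 1 110 top z 128.16669703388982 slope x,y [ 0.1349 -0.0041] 126.31812351792018
w stop -30 -54 262 [29.8402 31.0016]
w stop 30 -54 196 [29.8463 31.1992]
s -1 50 top z 125.64101743854654 slope x,y [-0.013  0.018] 125.61291413275634
s 1 41 top z 125.34012899651263 slope x,y [-0.0172  0.001 ] 125.47596163502573
s stop 30 -54 44 [26.6577 30.3095]
s stop 30 54 41 [25.1946 29.9978]
```

Request:
drive_tool(rows=[[50, 0, 0, 0, 0, 0, 0], [50, 0, 0, 0, 0, 0, 0], [50, 0, 0, 0, 0, 0, 0], [50, 0, 0, 0, 0, 0, 0], [50, 0, 0, 0, 0, 0, 0]])

```text
time_s: 28.0
tcp_pos: [0.5466, 0.1606, 0.2565]
ee_rot: [[0.347, -0.841, 0.416], [-0.915, -0.206, 0.347], [-0.206, -0.501, -0.841]]
wrist_force: [-1.0, -0.4, -0.1]
gripper_width: 0.477
gripper_force: 0.0
```

Request:
drive_tool(rows=[[50, -8.5, -6.8, 17, 0, 0, 0], [50, -8.5, -6.8, 17, 0, 0, 0], [0, -0.7, 2.2, 0, -0.0505, -0.0123, -0.03], [0, -0.7, 2.2, 0, -0.0505, -0.0123, -0.03], [0, -0.8, 2.2, 0, -0.0505, -0.0123, -0.03]])

```text
time_s: 28.42
tcp_pos: [0.5274, 0.154, 0.2918]
ee_rot: [[0.266, -0.84, 0.473], [-0.963, -0.205, 0.176], [-0.051, -0.503, -0.863]]
wrist_force: [0.9, -0.4, -0.5]
gripper_width: 0.352
gripper_force: 0.0
```

Request:
drive_tool(rows=[[0, -0.8, 2.2, -0.5, -0.0505, -0.0123, -0.03], [0, 0, 0, 0, 0, 0, 0], [0, 0, 0, 0, 0, 0, 0], [0, 0, 0, 0, 0, 0, 0]])

```text
time_s: 28.75
tcp_pos: [0.5266, 0.1559, 0.2902]
ee_rot: [[0.238, -0.841, 0.485], [-0.971, -0.206, 0.121], [-0.002, -0.5, -0.866]]
wrist_force: [0.2, 0.7, 0.5]
gripper_width: 0.063
gripper_force: 0.0
```

```bash
cat > m5.py <<'E'
from h import *
s=sense(); p=capture("scene"); t=(s["tcp_pos"]-D0)@DR*1e3
print("tcp",t,"toolz",s["ee_rot"][:,2]@DR,"f deck",s["wrist_force"]@DR,"M",s["moment"]@DR,s["time_s"],s["gripper_width"])
w=capture("wrist")
for n,P,c in(("s",cloud(p)[0],None),("w",wcloud(w,s)[0],None)):
    L=(P-D0)@DR*1e3
    for sg in(-1,1):
        m=(abs(L[:,0])<14)&(sg*L[:,1]>52)&(sg*L[:,1]<80)&(np.hypot(L[:,0],L[:,1]-sg*65)>9.5)&(L[:,2]>50)&(L[:,2]<140)
        h,e=np.histogram(L[m,2],bins=np.arange(50,141,1)); k=h.argmax(); z=L[m,2]; z=z[abs(z-e[k]-.5)<2]
        print(n,"boss top",sg,len(z),z.mean() if len(z) else None)
f=p["frame"].astype(int); P,u,v=cloud(p); L=(P-D0)@DR*1e3; c=f[v,u]
g=(c[:,1]>c[:,0]*1.5)&(c[:,1]>c[:,2]*1.3)&(abs(L[:,0])<25)&(abs(L[:,1])<60)&(L[:,2]>60); q=L[g]
if len(q): print("bar",len(q),np.percentile(q,[2,98],0).ravel())
E
python3 m5.py
```

```text
tcp [  0.101    1.5594 190.7036] toolz [ 0.0004  0.0025 -1.    ] f deck [0.5179 0.6262 0.2385] M [ 0.0331  1.1261 -0.0167] 28.75 0.06290299471921411
s boss top -1 38 125.22769697408512
s boss top 1 37 125.37972839536755
w boss top -1 1609 126.28685285059568
w boss top 1 23 126.19577981869058
bar 521 [ -5.8417 -44.2811 134.8467  11.7578  41.244  162.0736]
```

The pusher is released and resting on the springs at origin z≈50. Now I'm pressing with shut fingers on the bar.

Request:
drive_tool(rows=[[0, 3.9, 1, -7, 0, 0, 0], [0, 2.9, 0.7, -5.2, 0, 0, 0], [0, 2.9, 0.7, -5.2, 0, 0, 0], [0, 2.9, 0.7, -5.2, 0, 0, 0], [0, 2.9, 0.7, -5.2, 0, 0, 0]])

```text
time_s: 29.27
tcp_pos: [0.5428, 0.1598, 0.2626]
ee_rot: [[0.238, -0.84, 0.487], [-0.971, -0.206, 0.12], [-0.001, -0.502, -0.865]]
wrist_force: [-3.4, -1.4, 6.7]
gripper_width: 0.004
gripper_force: 3.4
```

Request:
drive_tool(rows=[[0, 2.9, 0.7, -5.2, 0, 0, 0], [0, 2.9, 0.7, -5.2, 0, 0, 0], [0, 2.9, 0.7, -5.2, 0, 0, 0], [0, 2.9, 0.7, -5.2, 0, 0, 0], [0, 2.9, 0.7, -5.2, 0, 0, 0]])

```text
time_s: 29.68
tcp_pos: [0.5573, 0.1635, 0.2376]
ee_rot: [[0.239, -0.839, 0.488], [-0.971, -0.206, 0.121], [-0.001, -0.503, -0.864]]
wrist_force: [-5.9, -1.7, 10.5]
gripper_width: 0.001
gripper_force: 6.6
```

```bash
python3 m5.py
```

```text
tcp [  1.2667   1.6613 129.3288] toolz [ 0.0033  0.0017 -1.    ] f deck [-0.0417 -0.2599 12.1963] M [-0.0082  1.3548  0.0127] 29.6833 0.0008920286297109163
s boss top -1 43 73.55378173837092
s boss top 1 43 73.69221850274755
w boss top -1 1545 74.8515471509593
w boss top 1 16 74.98943340249191
bar 474 [ -5.1338 -44.7241  82.5854  12.4003  40.6279 110.6569]
```

Request:
drive_tool(rows=[[0, 1.5, 0.4, -2.6, 0, 0, 0], [0, 1.5, 0.4, -2.6, 0, 0, 0], [0, 1.5, 0.4, -2.6, 0, 0, 0], [0, 0, 0, 0, 0, 0, 0]])

```text
time_s: 30.12
tcp_pos: [0.5632, 0.1649, 0.236]
ee_rot: [[0.239, -0.835, 0.496], [-0.971, -0.205, 0.123], [-0.001, -0.511, -0.86]]
wrist_force: [-21.3, -5.8, 32.0]
gripper_width: 0.004
gripper_force: 19.3
```

```bash
python3 m5.py
```

```text
tcp [  5.69     1.7077 124.9004] toolz [ 0.0126  0.0023 -0.9999] f deck [-3.1004 -0.5629 38.73  ] M [-0.2593  2.1387 -0.0343] 30.1167 0.004448945464100642
s boss top -1 40 68.69492837271257
s boss top 1 35 70.26824323585939
w boss top -1 1498 70.45948679328806
w boss top 1 54 70.45999905507031
bar 463 [ -0.7135 -44.2023  79.0901  16.1358  41.2098 106.868 ]
```

Request:
drive_tool(rows=[[0, -2.9, -0.7, 5.2, 0, 0, 0], [0, -2.5, -0.6, -1.5, 0, 0, 0], [0, 0, 0, 0, 0, 0, 0]])

```text
time_s: 30.47
tcp_pos: [0.557, 0.1639, 0.2363]
ee_rot: [[0.239, -0.837, 0.492], [-0.971, -0.205, 0.123], [-0.002, -0.507, -0.862]]
wrist_force: [-5.6, -2.3, 13.9]
gripper_width: 0.002
gripper_force: 7.5
```

```bash
cat >> m5.py <<'E'
# tilt: plate/boss heights by x, spring and stop points
P=wcloud(w,s)[0]; L=(P-D0)@DR*1e3
for xs in(-12,12):
    m=(abs(L[:,0]-xs)<4)&(L[:,1]<-52)&(L[:,1]>-80)&(L[:,2]>60)&(L[:,2]<90); print("boss top at x",xs,m.sum(),np.median(L[m,2]))
for xs in(-30,-24,24,30):
    m=(abs(L[:,0]-xs)<3)&(abs(L[:,1]+54)<8)&(L[:,2]>20)&(L[:,2]<65); print("plate at x",xs,m.sum(),np.median(L[m,2]) if m.sum() else None)
E
python3 m5.py
```

```text
tcp [  0.4219   2.1478 128.2612] toolz [ 0.0081  0.0033 -1.    ] f deck [ 1.78   -0.8669 15.0222] M [-0.3824  0.7138 -0.1017] 30.4667 0.0024594173246403005
s boss top -1 41 73.58588535761328
s boss top 1 37 72.31915302016287
w boss top -1 1548 74.17536667460196
w boss top 1 9 73.82736515360294
bar 468 [ -5.9517 -44.3714  82.6938  11.9618  40.4935 109.523 ]
boss top at x -12 806 74.13117300135652
boss top at x 12 770 74.19151675846228
plate at x -30 238 47.85923171757014
plate at x -24 226 47.90717016314733
plate at x 24 224 48.06284454222868
plate at x 30 245 48.00875288966732
```

Request:
drive_tool(rows=[[0, 0.3, 0.1, -1.5, 0, 0, 0], [0, 0.3, 0.1, -1.5, 0, 0, 0], [0, 0, 0, 0, 0, 0, 0], [0, 0, 0, 0, 0, 0, 0]])

```text
time_s: 30.9
tcp_pos: [0.5583, 0.164, 0.2343]
ee_rot: [[0.239, -0.837, 0.493], [-0.971, -0.205, 0.123], [-0.002, -0.508, -0.861]]
wrist_force: [-8.8, -3.7, 20.3]
gripper_width: 0.005
gripper_force: 11.0
```

```bash
python3 m5.py
```

```text
tcp [  0.4546   1.9612 125.8986] toolz [ 0.0094  0.0027 -1.    ] f deck [ 1.9931 -1.5238 22.2723] M [-0.6081  0.775  -0.0589] 30.9 0.005112315662442494
s boss top -1 39 70.70609615983815
s boss top 1 32 69.89927725370171
w boss top -1 1505 71.6054394909718
w boss top 1 12 71.40751432613607
bar 472 [ -5.5876 -44.6533  80.1882  11.9697  41.0539 107.529 ]
boss top at x -12 806 71.5326543955644
boss top at x 12 747 71.65028502572413
plate at x -30 238 45.17482708017737
plate at x -24 231 45.40669361994543
plate at x 24 225 45.5304593152377
plate at x 30 243 45.43170503488713
```

Request:
drive_tool(rows=[[0, 0.3, 0.1, -1.5, 0, 0, 0], [0, 0, 0, 0, 0, 0, 0], [0, 0, 0, 0, 0, 0, 0], [0, 0, 0, 0, 0, 0, 0], [0, 0, 0, 0, 0, 0, 0]])

```text
time_s: 31.42
tcp_pos: [0.5588, 0.1642, 0.2342]
ee_rot: [[0.239, -0.836, 0.495], [-0.971, -0.204, 0.124], [-0.002, -0.51, -0.86]]
wrist_force: [-14.3, -5.2, 24.6]
gripper_width: 0.007
gripper_force: 14.6
```

Request:
drive_tool(rows=[[0, 0, 0, 0, 0, 0, 0], [0, 0, 0, 0, 0, 0, 0], [0, 0, 0, 0, 0, 0, 0], [0, 0, 0, 0, 0, 0, 0], [0, 0, 0, 0, 0, 0, 0]])

```text
time_s: 31.83
tcp_pos: [0.5588, 0.1642, 0.2342]
ee_rot: [[0.239, -0.836, 0.495], [-0.971, -0.204, 0.124], [-0.002, -0.51, -0.86]]
wrist_force: [-14.4, -6.8, 25.8]
gripper_width: 0.002
gripper_force: 14.6
```

```bash
python3 m5.py
python3 - <<'E'
from h import *
s=sense(); w=capture("wrist"); p=capture("scene")
L=(cloud(p)[0]-D0)@DR*1e3
# underside check: points just in front (x+) of the plate edge and of stops
for y0 in(-54,54):
    m=(abs(L[:,1]-y0)<7)&(L[:,0]>20)&(L[:,0]<48)&(L[:,2]>-5)&(L[:,2]<60); q=L[m]; q=q[np.argsort(-q[:,2])]
    print("stop",y0); print(np.round(q[:,[0,2]],1).tolist())
for y0 in(-64,63):
    m=(abs(L[:,1]-y0)<17)&(L[:,0]>4)&(L[:,0]<20)&(L[:,2]>-5)&(L[:,2]<45); q=L[m]; q=q[np.argsort(-q[:,2])]
    print("spring",y0,len(q)); print(np.round(q[:,[0,2]],1).tolist())
E
```

```text
tcp [  0.9258   1.9977 125.5661] toolz [ 0.0116  0.003  -0.9999] f deck [-0.5868 -3.148  30.1746] M [-0.6218  1.072  -0.0363] 31.8333 0.0018542865261477626
s boss top -1 41 70.4626299168799
s boss top 1 35 69.92614191745466
w boss top -1 1498 71.29593193368001
w boss top 1 11 70.99232646289403
bar 466 [ -4.6481 -44.7706  79.7283  11.9992  40.5209 107.1319]
boss top at x -12 807 71.34104548235098
boss top at x 12 772 71.25402525997677
plate at x -30 237 45.13351409557276
plate at x -24 226 45.177011570446254
plate at x 24 229 44.962093798729164
plate at x 30 239 44.97416383364436
stop -54
[[38.0, 47.3], [27.4, 46.9], [21.6, 46.6], [32.6, 46.5], [34.7, 46.4], [33.4, 46.4], [27.8, 46.2], [24.1, 46.0], [24.7, 45.5], [27.8, 45.3], [26.4, 45.3], [23.2, 45.2], [21.6, 44.9], [20.4, 44.8], [28.9, 44.6], [31.1, 44.4], [32.0, 44.4], [23.0, 44.3], [28.1, 43.8], [23.6, 43.8], [25.7, 43.8], [35.5, 43.5], [37.4, 43.4], [38.4, 43.3], [33.0, 43.2], [34.8, 43.1], [35.9, 43.1], [23.8, 43.0], [28.2, 43.0], [31.1, 42.8], [33.2, 42.7], [33.4, 42.7], [25.4, 42.7], [25.3, 42.5], [35.0, 42.4], [30.7, 42.4], 
[... 6132 characters left out ...]
 42.8], [14.8, 42.8], [13.5, 42.1], [13.6, 42.0], [16.0, 41.1], [14.1, 40.5], [12.0, 40.4], [12.2, 40.1], [15.3, 39.9], [13.1, 39.9], [16.4, 39.7], [16.6, 39.0], [12.7, 38.7], [13.8, 38.5], [15.0, 37.6], [15.9, 37.6], [16.9, 36.5], [14.8, 35.7], [10.5, 33.2], [5.6, 3.8], [8.8, 3.7], [6.0, 2.3], [15.4, 1.5], [6.7, 0.9], [16.1, 0.6], [5.7, 0.4], [9.8, -0.3], [8.6, -0.4], [8.0, -0.5], [7.1, -0.6], [12.4, -0.6], [13.5, -1.0], [6.5, -1.2], [10.1, -1.6], [14.0, -2.1], [8.7, -2.1], [9.9, -2.2], [14.7, -2.4], [16.8, -2.6], [17.2, -3.2], [16.4, -3.3], [12.9, -3.4], [18.0, -3.9], [19.8, -3.9], [17.2, -4.2], [13.0, -4.2], [14.1, -4.3], [10.6, -4.4], [6.0, -4.5], [9.3, -4.6], [15.7, -4.7], [12.9, -4.9]]
```

The boss tops stay level at about 71 mm with 30 N on, and the plate is still about 5 mm above the stops. Something is catching, so I'll wiggle it sideways under load.

Request:
drive_tool(rows=[[0, -0.5, 1.9, 0, 0, 0, 0], [0, -0.5, 1.9, 0, 0, 0, 0], [0, 0, 0, 0, 0, 0, 0]])

```text
time_s: 32.28
tcp_pos: [0.5579, 0.1651, 0.234]
ee_rot: [[0.234, -0.838, 0.494], [-0.972, -0.202, 0.117], [0.002, -0.507, -0.862]]
wrist_force: [-7.7, -14.1, 25.3]
gripper_width: 0.006
gripper_force: 13.8
```

Request:
drive_tool(rows=[[0, 0.5, -1.9, 0, 0, 0, 0], [0, 0.5, -1.9, 0, 0, 0, 0], [0, 0.5, -1.9, 0, 0, 0, 0], [0, 0.5, -1.9, 0, 0, 0, 0], [0, 0, 0, 0, 0, 0, 0]])

```text
time_s: 32.7
tcp_pos: [0.5605, 0.1626, 0.235]
ee_rot: [[0.242, -0.833, 0.497], [-0.97, -0.205, 0.129], [-0.005, -0.513, -0.858]]
wrist_force: [-14.7, 0.3, 24.9]
gripper_width: 0.006
gripper_force: 14.2
```

Request:
drive_tool(rows=[[0, -0.5, 1.9, 0, 0, 0, 0], [0, -0.5, 1.9, 0, 0, 0, 0], [0, -1.7, -0.4, -1, 0, 0, 0], [0, -1.7, -0.4, -1, 0, 0, 0], [0, 0, 0, 0, 0, 0, 0]])

```text
time_s: 33.12
tcp_pos: [0.5571, 0.1643, 0.2335]
ee_rot: [[0.24, -0.834, 0.497], [-0.971, -0.204, 0.126], [-0.003, -0.513, -0.858]]
wrist_force: [-4.6, -5.8, 23.4]
gripper_width: 0.007
gripper_force: 11.2
```

```bash
python3 m5.py
```

```text
tcp [ -0.8491   2.5545 125.7541] toolz [ 0.015   0.0044 -0.9999] f deck [ 6.6563 -4.5514 23.2184] M [-1.397  -0.8635 -0.0973] 33.1167 0.007046528862862809
s boss top -1 43 71.3390131976158
s boss top 1 28 70.97860917251427
w boss top -1 1541 71.58209237086824
w boss top 1 3 71.01784694199807
bar 469 [ -6.4782 -44.3462  80.0646  11.7522  40.9861 107.2372]
boss top at x -12 811 71.41431511816462
boss top at x 12 718 71.74903224346451
plate at x -30 239 44.94778077910088
plate at x -24 220 45.06709700781599
plate at x 24 224 45.77377711682311
plate at x 30 238 45.79316180507428
```

Request:
drive_tool(rows=[[0, -5.5, -1.6, 14, 0, 0, 0], [0, -7.3, -1.8, 13, 0, 0, 0], [0, -7.3, -1.8, 13, 0, 0, 0], [0, 7.3, 1.8, -13, 0, 0, 0], [0, 7.3, 1.8, -13, 0, 0, 0]])

```text
time_s: 33.63
tcp_pos: [0.5484, 0.1618, 0.2424]
ee_rot: [[0.239, -0.838, 0.49], [-0.971, -0.205, 0.123], [-0.002, -0.505, -0.863]]
wrist_force: [-7.1, -2.4, 8.9]
gripper_width: 0.006
gripper_force: 5.7
```

Request:
drive_tool(rows=[[0, 7.3, 1.8, -13, 0, 0, 0], [0, 0, 0, 0, 0, 0, 0], [0, 0, 0, 0, 0, 0, 0]])

```text
time_s: 33.88
tcp_pos: [0.5571, 0.1637, 0.2331]
ee_rot: [[0.239, -0.835, 0.495], [-0.971, -0.205, 0.124], [-0.002, -0.51, -0.86]]
wrist_force: [-17.3, -3.8, 27.4]
gripper_width: 0.003
gripper_force: 16.2
```

```bash
python3 m5.py
python3 - <<'E'
from h import *
# spring coil heights seen by scene camera: brightness profile down the rod axis, and coil points by z
p=capture("scene"); f=p["frame"].astype(int).sum(2)
for sg in(-1,1):
    pr=[]
    for z in np.arange(0,46,1.5):
        X=D0+DR@(np.array([9,sg*64.5,z])/1e3); c=p["R"]@X+p["t"]; u=p["fx"]*c[0]/c[2]+p["cx"]; v=p["fy"]*c[1]/c[2]+p["cy"]
        pr.append(int(cv2.getRectSubPix(f.astype(np.float32),(3,1),(float(u),float(v))).mean()))
    print(sg,pr)
E
```

```text
tcp [ -1.1632   1.9219 125.4828] toolz [ 0.0116  0.0032 -0.9999] f deck [-1.6322  0.4215 32.5747] M [0.057  1.7488 0.0396] 33.8833 0.003395074833071626
s boss top -1 45 69.99654263511867
s boss top 1 38 69.5944707197852
w boss top -1 1480 70.88236312641958
w boss top 1 15 71.28343911234147
bar 481 [ -2.159  -44.6865  79.0756  14.9288  41.4014 106.5801]
boss top at x -12 745 71.27399192803348
boss top at x 12 734 70.48588924912656
plate at x -30 247 45.661289282037764
plate at x -24 232 45.493222263937895
plate at x 24 208 44.196795762915556
plate at x 30 237 43.93931535056314
-1 [176, 176, 186, 196, 195, 195, 195, 194, 191, 190, 191, 191, 189, 180, 168, 173, 182, 222, 262, 300, 328, 334, 336, 336, 336, 336, 336, 335, 334, 334, 334]
1 [188, 161, 114, 74, 76, 91, 141, 197, 265, 311, 337, 366, 396, 425, 454, 449, 441, 439, 438, 438, 438, 440, 435, 423, 389, 343, 334, 333, 334, 335, 334]
```

Run:
```python
from h import *
for n in("scene","top"):
    P=np.load(n+".npy")[:,:3]; L=(P-D0)@DR*1e3
    print(n,"rows x -60..60 step 12, cols y -60..60 step 15: 90pct z")
    for x in range(-66,80,12):
        r=[]
        for y in range(-60,61,15):
            q=L[(abs(L[:,0]-x)<6)&(abs(L[:,1]-y)<7.5)&(L[:,2]>-60)&(L[:,2]<35)]
            r.append("%6.1f/%3d"%(np.percentile(q[:,2],90),len(q)) if len(q)>3 else "   -   ")
        print(x,r)
```

```text
scene rows x -60..60 step 12, cols y -60..60 step 15: 90pct z
-66 ['  -2.9/  7', '   -   ', '   -   ', '  -3.2/  8', '  -2.0/  7', '  -2.3/  5', '  -3.6/  8', '  -3.7/  6', '  -3.4/  4']
-54 ['  -1.9/ 20', '   -   ', '  -2.9/ 21', '  -2.4/ 29', '  -1.9/ 33', '  -2.4/ 24', '  -3.0/ 31', '  -3.3/ 27', '  -2.4/ 11']
-42 ['  10.3/ 17', '   -   ', '  -4.4/ 20', '  -4.2/ 24', '  -3.3/ 13', '  -4.0/ 20', '  -6.2/ 20', '  -2.7/ 17', '  28.4/  5']
-30 ['  28.4/ 26', '  -5.7/  4', '  -4.8/ 14', '  -4.5/ 26', '  -4.8/ 12', '  -5.0/ 20', '  -5.5/ 23', '  26.9/ 48', '  29.3/ 33']
-18 ['   -   ', '   -   ', '  -3.5/  6', '  -5.1/ 22', '  -4.0/ 11', '  -5.8/ 25', '  -4.0/ 24', '  20.0/ 25', '   0.7/ 15']
-6 ['  22.3/  9', '   -   ', '  -6.3/  5', '  -5.2/ 23', '  -2.9/ 14', '  -4.6/ 18', '  -4.7/ 22', '  -0.7/ 21', '  22.8/ 23']
6 ['  29.2/ 48', '   0.0/  4', '  -5.7/ 15', '  -4.9/ 26', '  -5.1/ 13', '  -4.2/ 22', '  -4.1/ 25', '  -0.1/ 21', '  30.6/ 51']
18 ['   1.6/ 20', '  -5.8/  5', '  -3.4/ 19', '  -4.8/ 26', '  -4.0/ 18', '  -5.5/ 23', '  -4.6/ 26', '  -2.2/ 22', '   -   ']
30 ['  29.4/ 70', 
[... 1613 characters left out ...]
-0.6/  7', '  -3.3/  4', '  -4.1/  6', '  -2.7/  8', '   1.1/  9', '   4.5/ 10']
30 ['  32.2/ 23', '  29.8/  9', '  -3.3/  7', '  -4.8/  7', '   -   ', '  -1.3/  9', '  -2.7/  7', '  27.7/ 16', '  32.4/ 15']
42 ['   8.6/ 23', '  25.8/  8', '  -3.9/  6', '   3.1/  8', '   0.4/  4', '   0.4/  7', '  -3.3/  7', '   3.7/ 10', '  20.1/ 25']
54 ['   0.7/ 22', '  -1.4/ 14', '  -0.1/ 16', '   1.5/ 13', '  -1.2/  9', '  -1.7/ 13', '  -2.6/ 14', '   0.0/ 15', '   2.0/ 16']
66 ['  -1.4/ 13', '   0.7/ 15', '  -1.1/ 13', '   0.1/ 14', '   0.2/ 17', '   1.9/ 15', '   3.0/ 18', '  -1.8/ 13', '   0.8/ 16']
78 ['   -   ', '   -   ', '   -   ', '   -   ', '   -   ', '   -   ', '   -   ', '   -   ', '   -   ']
```

```bash
cat > fins.py <<'E'
from h import *
p=capture("scene"); now=p["frame"].astype(np.float32).mean(2)
ini=cv2.imread("pics/scene.png").astype(np.float32).mean(2)
ys=np.arange(-48,48.1,0.5)
def prof(img,xs,zs):
    acc=0
    for x in xs:
        for z in zs:
            X=D0+(np.c_[np.full(len(ys),x),ys,np.full(len(ys),z)]/1e3)@DR.T
            c=X@p["R"].T+p["t"]; u=(p["fx"]*c[:,0]/c[:,2]+p["cx"]).astype(np.float32); v=(p["fy"]*c[:,1]/c[:,2]+p["cy"]).astype(np.float32)
            acc=acc+cv2.remap(img,u[None],v[None],cv2.INTER_CUBIC)[0]
    return acc/len(xs)/len(zs)
def an(n,a,lo,hi):
    m=(ys>=lo)&(ys<=hi); y=ys[m]; b=a[m]-np.polyval(np.polyfit(y,a[m],3),y); w=np.hanning(len(y))
    T=np.arange(5,16,.1); F=np.array([np.sum(b*w*np.exp(-2j*np.pi*y/t)) for t in T]); k=abs(F).argmax()
    print(n,"pitch %.1f amp %.1f  y of a bright crest %.2f"%(T[k],abs(F[k])/w.sum()*2,(-np.angle(F[k])/(2*np.pi)*-T[k])% T[k]*-1+0))
    e=[(i) for i in range(1,len(y)-1) if b[i]>b[i-1] and b[i]>=b[i+1]]; print("  crests",y[e])
an("blades",prof(ini,np.arange(-25,36,5),[-5]),-45,45)
for z in (8,14,20,26): an("fins z%d"%z,prof(now,[34,36],[z]),-37,37)
E
python3 fins.py
```

```text
blades pitch 9.0 amp 11.3  y of a bright crest -8.80
  crests [-35.5 -26.5 -18.   -8.5   0.    9.   18.   27.   37.5]
fins z8 pitch 9.0 amp 20.9  y of a bright crest -3.55
  crests [-31.  -21.5 -12.5  -3.5   5.5  14.5  23.5  32. ]
fins z14 pitch 9.0 amp 20.8  y of a bright crest -3.40
  crests [-30.5 -21.5 -12.5  -3.5   5.5  14.5  23.5  32.5]
fins z20 pitch 9.0 amp 20.3  y of a bright crest -3.35
  crests [-30.5 -21.5 -12.5  -3.5   5.5  14.5  23.5  32.5]
fins z26 pitch 8.9 amp 19.9  y of a bright crest -3.28
  crests [-30.5 -21.5 -12.5  -3.    5.5  14.5  23.5  32. ]
```

The fins have 9 mm pitch with their centre at y≈+1.0, and the blades also have 9 mm pitch with their centre at y≈0.1. The fins are landing on the blade edges because the pusher sits about 1 mm too far left. I'll lift it, drag it in -y and press again.

Request:
drive_tool(rows=[[0, -3.4, -0.8, 6.1, 0, 0, 0], [0, -3.4, -0.8, 6.1, 0, 0, 0], [0, 0.3, -1.2, 0, 0, 0, 0], [0, 0.3, -1.2, 0, 0, 0, 0], [0, 0, 0, 0, 0, 0, 0]])

```text
time_s: 34.5
tcp_pos: [0.5497, 0.1598, 0.2413]
ee_rot: [[0.24, -0.838, 0.49], [-0.971, -0.206, 0.123], [-0.002, -0.505, -0.863]]
wrist_force: [-6.6, -0.1, 10.3]
gripper_width: 0.009
gripper_force: 6.0
```

```bash
python3 fins.py | tail -2;  python3 m5.py | head -5
```

```text
fins z26 pitch 9.0 amp 20.9  y of a bright crest -4.82
  crests [-32.  -23.  -14.   -5.    4.5  12.5  22.   31. ]
tcp [ -4.0932  -0.0646 136.5475] toolz [ 0.0054  0.0035 -1.    ] f deck [-0.4306  1.6667 11.0858] M [0.5484 1.2428 0.027 ] 34.55 0.010168630143892885
s boss top -1 35 80.99068017510469
s boss top 1 41 82.23282514039686
w boss top -1 1484 80.97522165492322
w boss top 1 51 83.36132357229866
```

Request:
drive_tool(rows=[[0, 3.2, 0.8, -1.6, 0, 0, 0], [0, 1.5, 0.4, -2.6, 0, 0, 0], [0, 1.5, 0.4, -2.6, 0, 0, 0], [0, 1.5, 0.4, -2.6, 0, 0, 0], [0, 0, 0, 0, 0, 0, 0]])

```text
time_s: 35.07
tcp_pos: [0.5581, 0.1625, 0.234]
ee_rot: [[0.241, -0.836, 0.492], [-0.971, -0.206, 0.125], [-0.003, -0.508, -0.861]]
wrist_force: [-14.2, -0.5, 20.9]
gripper_width: 0.004
gripper_force: 12.1
```

```bash
python3 fins.py | tail -2;  python3 m5.py | head -6
```

```text
fins z26 pitch 9.0 amp 19.6  y of a bright crest -4.46
  crests [-31.5 -22.5 -13.5  -5.    4.5  13.5  22.5  31.5]
tcp [ -0.3197   0.5229 125.9652] toolz [ 0.0091  0.0045 -0.9999] f deck [-2.1196  3.1273 24.4254] M [0.9397 1.9123 0.0068] 35.1167 0.0035883761106954115
s boss top -1 46 69.82697768330357
s boss top 1 33 70.98896091293604
w boss top -1 1485 70.94806657302533
w boss top 1 24 71.76543716752845
bar 486 [ -0.6548 -45.5905  79.0904  15.7095  38.6727 107.1392]
```

Request:
drive_tool(rows=[[0, -8, -2, 14.3, 0, 0, 0], [0, -8, -2, 14.3, 0, 0, 0], [0, -8, -2, 14.3, 0, 0, 0], [0, -8, -2, 14.3, 0, 0, 0], [0, -10, 29, 5, 0, 0, 0]])

```text
time_s: 35.63
tcp_pos: [0.5143, 0.1797, 0.2931]
ee_rot: [[0.233, -0.842, 0.487], [-0.972, -0.2, 0.119], [-0.002, -0.501, -0.865]]
wrist_force: [0.7, 1.0, -0.5]
gripper_width: 0.006
gripper_force: 0.0
```

Request:
drive_tool(rows=[[0, 8, 2, -14.3, 0, 0, 0], [0, 8, 2, -14.3, 0, 0, 0], [0, 8, 2, -14.3, 0, 0, 0], [0, 5, 1.2, -9, 0, 0, 0], [0, 0, 0, 0, 0, 0, 0]])

```text
time_s: 36.05
tcp_pos: [0.5454, 0.1918, 0.2408]
ee_rot: [[0.243, -0.838, 0.489], [-0.97, -0.208, 0.125], [-0.003, -0.505, -0.863]]
wrist_force: [-3.3, 3.3, 9.5]
gripper_width: 0.005
gripper_force: 4.5
```

```bash
python3 m5.py
```

```text
tcp [ -1.3534  32.0572 134.5078] toolz [ 0.0054  0.0059 -1.    ] f deck [2.6757 3.9676 9.4291] M [ 1.318   0.5699 -0.0256] 36.05 0.0045202270865248185
s boss top -1 40 78.68827264169624
s boss top 1 42 79.36950362951048
w boss top -1 1926 79.95934699406762
w boss top 1 0 None
bar 487 [ -5.5964 -45.309   88.5366  11.4422  40.3121 115.7261]
boss top at x -12 931 79.9494050599673
boss top at x 12 862 79.98078434456438
plate at x -30 258 53.88612861959666
plate at x -24 254 53.8994964490349
plate at x 24 250 53.90122476529007
plate at x 30 255 53.971508339103124
```

Request:
drive_tool(rows=[[0, 2.4, 0.6, -4.3, 0, 0, 0], [0, 2.4, 0.6, -4.3, 0, 0, 0], [0, 1, 0.2, -1.7, 0, 0, 0], [0, 0, 0, 0, 0, 0, 0]])

```text
time_s: 36.48
tcp_pos: [0.5512, 0.1931, 0.2342]
ee_rot: [[0.242, -0.836, 0.493], [-0.97, -0.207, 0.127], [-0.004, -0.509, -0.861]]
wrist_force: [-13.1, 0.1, 17.9]
gripper_width: 0.005
gripper_force: 10.7
```

```bash
python3 m5.py; python3 fins.py | tail -2
```

```text
tcp [  0.4364  31.8983 125.893 ] toolz [ 0.0101  0.0063 -0.9999] f deck [-2.0114  3.1429 21.8801] M [ 1.0533  1.5779 -0.0401] 36.4833 0.004852236910682461
s boss top -1 40 71.09516950946686
s boss top 1 37 70.37445052878596
w boss top -1 1782 71.62926703013932
w boss top 1 0 None
bar 481 [ -4.8298 -45.2164  80.3397  13.4322  39.5443 107.0621]
boss top at x -12 929 71.78934036877877
boss top at x 12 890 71.43345053264284
plate at x -30 263 46.070615784696614
plate at x -24 268 45.93053864912039
plate at x 24 254 45.09293928072093
plate at x 30 257 44.97867907320481
fins z26 pitch 9.0 amp 20.4  y of a bright crest -5.32
  crests [-32.  -23.  -14.5  -5.5   3.5  12.5  22.   30.5]
```

Run:
```python
from h import *
P=np.load("scene.npy"); L=(P[:,:3]-D0)@DR*1e3
m=(abs(L[:,0])<38)&(abs(L[:,1])<41)&(L[:,2]>-90)&(L[:,2]<5); q=L[m]; b=P[m,3:].mean(1)
ph=np.mod(q[:,1],9)
for a in range(9):
    k=(ph>=a)&(ph<a+1); print(a,k.sum(),"z pct 10,50,90",np.percentile(q[k,2],[10,50,90]),"bright",b[k].mean())
print(np.histogram(q[:,2],bins=[-90,-60,-40,-30,-20,-15,-12,-10,-8,-6,-4,-2,0,5]))
```

```text
0 122 z pct 10,50,90 [-15.8742 -10.7026  -5.5599] bright 63.18032786885246
1 21 z pct 10,50,90 [-18.1075  -9.7421  -6.722 ] bright 65.52380952380952
2 1 z pct 10,50,90 [-8.7351 -8.7351 -8.7351] bright 73.66666666666667Traceback (most recent call last):
  File "<stdin>", line 6, in <module>
    return _quantile_unchecked(
        a, q, axis, out, overwrite_input, method, keepdims, weights)
    return _ureduce(a,
                    func=_quantile_ureduce_func,
    ...<5 lines>...
                    overwrite_input=overwrite_input,
                    method=method)
    r = func(a, **kwargs)
    result = _quantile(arr,
                       quantiles=q,
    ...<2 lines>...
                       out=out,
                       weights=wgt)
    slices_having_nans = np.isnan(arr[-1, ...])
                                  ~~~^^^^^^^^^
IndexError: index -1 is out of bounds for axis 0 with size 0
```

Request:
drive_tool(rows=[[0, 0.8, 0.2, -1.5, 0, 0, 0], [0, -1.6, -0.4, 3, 0, 0, 0], [0, 1.6, 0.4, -3, 0, 0, 0], [0, -1.6, -0.4, 3, 0, 0, 0], [0, 1.6, 0.4, -3, 0, 0, 0]])

```text
time_s: 37.05
tcp_pos: [0.5517, 0.1935, 0.2336]
ee_rot: [[0.242, -0.835, 0.494], [-0.97, -0.206, 0.128], [-0.005, -0.51, -0.86]]
wrist_force: [-24.5, -2.2, 37.1]
gripper_width: 0.005
gripper_force: 22.7
```

Request:
drive_tool(rows=[[0, -1.6, -0.4, 3, 0, 0, 0], [0, 1.6, 0.4, -3, 0, 0, 0], [0, -1.6, -0.4, 3, 0, 0, 0], [0, 1.6, 0.4, -3, 0, 0, 0], [0, 0, 0, 0, 0, 0, 0]])

```text
time_s: 37.47
tcp_pos: [0.5523, 0.1936, 0.2346]
ee_rot: [[0.243, -0.834, 0.495], [-0.97, -0.206, 0.128], [-0.005, -0.511, -0.859]]
wrist_force: [-15.4, -1.0, 23.3]
gripper_width: 0.004
gripper_force: 14.0
```

```bash
python3 m5.py|head -6
python3 - <<'E'
from h import *
# right spring, seen by wrist camera (it looks from the -y side): point heights/extent under the boss
s=sense(); w=capture("wrist"); L=(wcloud(w,s)[0]-D0)@DR*1e3
m=(abs(L[:,0])<20)&(L[:,1]<-40)&(L[:,1]>-95)&(L[:,2]<68)&(L[:,2]>-6); q=L[m]
for a in range(-6,68,4):
    k=q[(q[:,2]>=a)&(q[:,2]<a+4)]
    if len(k)>3: print(a,len(k),"x",np.percentile(k[:,0],[2,98]),"y",np.percentile(k[:,1],[2,98]))
E
```

```text
tcp [  1.685   32.1683 125.5333] toolz [ 0.0131  0.0071 -0.9999] f deck [-1.5164  2.649  27.8185] M [ 0.9183  1.6848 -0.0095] 37.4667 0.004160336962048149
s boss top -1 49 70.63409137918703
s boss top 1 31 69.51074852190206
w boss top -1 1818 71.42427983017102
w boss top 1 0 None
bar 480 [ -2.5363 -45.2994  79.7567  14.5318  38.9148 107.0013]
-2 17 x [-9.0493  6.0084] y [-67.5    -61.3152]
2 5 x [6.2544 6.8909] y [-64.0518 -61.7113]
38 6 x [-6.6126  7.2089] y [-65.5367 -58.3954]
42 557 x [-19.6578  19.7036] y [-58.6044 -40.1041]
46 158 x [-19.863  16.032] y [-59.7304 -40.1359]
50 10 x [-3.7043  7.4836] y [-65.0806 -57.8142]
54 8 x [-4.0275  7.2308] y [-62.1727 -58.2143]
58 10 x [-2.3871  7.74  ] y [-65.4683 -58.0493]
62 8 x [-0.8569  7.642 ] y [-62.9451 -57.8581]
66 4 x [0.1733 7.9831] y [-64.606  -57.8101]
```

```bash
cat > al.py <<'E'
from h import *
p=capture("scene"); s=sense(); w=capture("wrist")
S=(cloud(p)[0]-D0)@DR*1e3; W=(wcloud(w,s)[0]-D0)@DR*1e3
for sg in(-1,1):
    q=S[(S[:,2]>47)&(S[:,2]<68)&(S[:,0]>13)&(S[:,0]<22)&(sg*S[:,1]>40)&(sg*S[:,1]<90)]
    e=np.percentile(q[:,1],[2,98]); print("scene boss",sg,len(q),e,e.mean(),"x",np.median(q[:,0])-17)
    q=S[(S[:,2]>80)&(S[:,2]<135)&(np.hypot(S[:,0],S[:,1]-sg*64)<11)]
    if len(q)>20:
        from scipy.optimize import least_squares
        o=least_squares(lambda c:np.hypot(q[:,0]-c[0],q[:,1]-c[1])-6,[0,sg*64],loss="soft_l1",f_scale=1).x; print("scene rod fit",sg,len(q),o)
    q=W[(W[:,2]>80)&(W[:,2]<136)&(np.hypot(W[:,0],W[:,1]-sg*64)<11)]
    if len(q)>20:
        o=least_squares(lambda c:np.hypot(q[:,0]-c[0],q[:,1]-c[1])-6,[0,sg*64],loss="soft_l1",f_scale=1).x; print("wrist rod fit",sg,len(q),o)
    q=W[(abs(W[:,2]-71)<2)&(abs(W[:,0])<25)&(sg*W[:,1]>40)&(sg*W[:,1]<95)]
    if len(q)>20: print("wrist boss",sg,len(q),"x",np.percentile(q[:,0],[1,99]).mean(),"y",np.percentile(q[:,1],[1,99]))
E
python3 al.py; python3 fins.py | sed -n '3,6p'
```

```text
scene boss -1 113 [-83.1624 -49.7443] -66.45336882044288 x -0.9556343409811774
scene rod fit -1 116 [ -0.258 -65.68 ]
wrist rod fit -1 554 [  0.1122 -63.8666]
wrist boss -1 3428 x 0.5585632969184395 y [-80.9251 -47.7766]
scene boss 1 102 [46.7817 80.4741] 63.627912767073845 x -0.9720514348715383
scene rod fit 1 71 [-0.4191 64.5416]
wrist rod fit 1 297 [ 0.4683 66.7187]
fins z8 pitch 9.0 amp 19.3  y of a bright crest -5.25
  crests [-32.5 -23.5 -14.5  -5.5   4.   12.5  22.   30.5]
fins z14 pitch 9.0 amp 19.4  y of a bright crest -5.11
  crests [-32.5 -23.  -14.5  -5.    4.   12.5  22.   31. ]
```

Run:
```python
from h import *
A=[]
for i in range(8):
    p=capture("scene"); A.append((cloud(p)[0]-D0)@DR*1e3)
L=np.vstack(A)
for yc,n in((-66,"right"),(64.5,"left")):
    print(n)
    for a in range(0,46,3):
        k=L[(L[:,2]>=a)&(L[:,2]<a+3)&(abs(L[:,1]-yc)<5)&(L[:,0]>0)&(L[:,0]<22)]
        if len(k)>5: print(a,len(k),"x pct 10,50,90",np.round(np.percentile(k[:,0],[10,50,90]),1))
q=L[(L[:,0]>31)&(L[:,0]<40)&(abs(abs(L[:,1])-54)<5)&(L[:,2]>10)&(L[:,2]<50)]
print("front of plate and stop, hist of z",np.histogram(q[:,2],bins=np.arange(10,51,1.5))[0])
q=L[(L[:,0]>31)&(L[:,0]<40)&(abs(L[:,1])<30)&(L[:,2]>-15)&(L[:,2]<50)]
for a in range(-15,50,3):
    k=q[(q[:,2]>=a)&(q[:,2]<a+3)]; print(a,len(k),np.round(np.median(k[:,0]),1) if len(k) else '',end='; ')
```

```text
right
0 53 x pct 10,50,90 [ 5.3  8.9 16. ]
3 38 x pct 10,50,90 [ 6.3  8.3 10.4]
6 42 x pct 10,50,90 [ 4.4  7.  10.6]
9 37 x pct 10,50,90 [ 5.5  8.6 11. ]
12 32 x pct 10,50,90 [ 6.2  8.6 10. ]
15 39 x pct 10,50,90 [ 6.2  8.4 10.5]
18 38 x pct 10,50,90 [ 5.5  8.3 11.1]
21 41 x pct 10,50,90 [ 3.2  8.5 11.7]
24 43 x pct 10,50,90 [ 4.8  8.2 10.6]
33 27 x pct 10,50,90 [12.9 14.3 19.1]
36 42 x pct 10,50,90 [13.2 15.9 18.2]
39 38 x pct 10,50,90 [13.5 16.  19.8]
42 43 x pct 10,50,90 [14.6 16.4 20.1]
45 33 x pct 10,50,90 [13.8 16.5 18.5]
left
0 10 x pct 10,50,90 [1.6 2.5 5.3]
3 10 x pct 10,50,90 [0.3 1.6 4. ]
33 9 x pct 10,50,90 [14.  15.7 16.4]
36 23 x pct 10,50,90 [14.2 15.8 17.8]
39 26 x pct 10,50,90 [13.4 16.  17.6]
42 27 x pct 10,50,90 [13.4 15.8 17.7]
45 30 x pct 10,50,90 [13.9 16.4 19. ]
front of plate and stop, hist of z [36 31 40 34 23 25 41 28 35 29 40 29 53 30 16  9 16 32 32 39 32 51 63 20
  6  2  0]
-15 120 34.9; -12 113 35.0; -9 162 35.2; -6 179 33.8; -3 137 33.4; 0 108 33.5; 3 123 33.4; 6 126 33.6; 9 122 33.7; 12 125 33.7; 15 130 33.9; 18 130 34.1; 21 118 33.5; 24 144 33.8; 27 149 34.0; 30 91 34.7; 33 125 35.6; 36 196 36.6; 39 237 36.5; 42 338 34.8; 45 60 35.4; 48 0 ;
```

Request:
drive_tool(rows=[[0, -8, -2, 14.3, 0, 0, 0], [0, -8, -2, 14.3, 0, 0, 0], [0, -8, -2, 14.3, 0, 0, 0], [0, -8, -2, 14.3, 0, 0, 0], [0, 7.5, -30.5, 0, 0, 0, 0]])

```text
time_s: 38.58
tcp_pos: [0.5257, 0.1556, 0.2882]
ee_rot: [[0.246, -0.837, 0.489], [-0.969, -0.212, 0.125], [-0.001, -0.505, -0.863]]
wrist_force: [1.0, -0.2, 0.2]
gripper_width: 0.007
gripper_force: 0.0
```

```bash
python3 m5.py | head -6; python3 fins.py | tail -1
```

```text
tcp [ -1.7512   1.4742 189.4146] toolz [ 0.006   0.0059 -1.    ] f deck [ 0.8633 -0.4704 -0.3096] M [-0.0065  1.0971 -0.0209] 38.5833 0.006533670836609802
s boss top -1 44 127.45990619665372
s boss top 1 39 126.67683232599181
w boss top -1 991 129.10963876932536
w boss top 1 0 None
bar 518 [ -4.1522 -44.6349 137.2029  11.6286  39.9335 163.8782]
  crests [-28.5 -21.  -12.   -3.    4.5  14.   25.5  32.5]
  return _methods._mean(a, axis=axis, dtype=dtype,
  ret = ret.dtype.type(ret / rcount)
```

Request:
drive_tool(rows=[[0, 0, 0, 0, 0, 0, 0], [0, 10.7, 2.6, -19, 0, 0, 0], [0, 10.7, 2.6, -19, 0, 0, 0], [0, 10.7, 2.6, -19, 0, 0, 0], [0, 0, 0, 0, 0, 0, 0]])

```text
time_s: 39.15
tcp_pos: [0.5613, 0.1614, 0.2349]
ee_rot: [[0.241, -0.834, 0.496], [-0.971, -0.207, 0.123], [0.0, -0.511, -0.86]]
wrist_force: [-15.5, -4.0, 23.6]
gripper_width: 0.01
gripper_force: 14.0
```

```bash
python3 m5.py | head -6; python3 al.py; python3 fins.py | tail -1
```

```text
tcp [  2.8198  -1.2471 125.3272] toolz [ 0.0126  0.0017 -0.9999] f deck [-2.0194 -0.263  28.4488] M [-0.2281  1.5552  0.0074] 39.15 0.009588412665130525
s boss top -1 44 69.66722036474232
s boss top 1 38 69.61762969108538
w boss top -1 1485 70.84424325635523
w boss top 1 43 70.79483182833646
bar 473 [ -1.4323 -44.8437  80.117   15.0627  41.5488 106.9614]
scene boss -1 109 [-81.8696 -48.7607] -65.31512803183946 x -0.2753058837434885
scene rod fit -1 118 [ -0.1913 -65.617 ]
wrist rod fit -1 561 [  0.3121 -63.5771]
wrist boss -1 2944 x 0.8439678314727477 y [-80.1986 -46.2363]
scene boss 1 106 [47.822  82.1314] 64.97670089493019 x -0.887585124843774
scene rod fit 1 74 [-0.8924 64.4106]
wrist rod fit 1 289 [ 0.3666 66.2091]
wrist boss 1 71 x 7.105607827036844 y [75.5845 84.2003]
  crests [-30.5 -21.5 -12.5  -3.5   5.   14.5  23.5  32.5]
```

Request:
drive_tool(rows=[[0, -1, -0.2, -1.8, 0, 0, 0], [0, 0.2, 0.1, -2, 0, 0, 0], [0, 0.2, 0.1, -2, 0, 0, 0], [0, 0, 0, 0, 0, 0, 0]])

```text
time_s: 39.73
tcp_pos: [0.5608, 0.1619, 0.234]
ee_rot: [[0.24, -0.831, 0.502], [-0.971, -0.204, 0.127], [-0.003, -0.517, -0.856]]
wrist_force: [-24.1, -9.6, 42.0]
gripper_width: 0.004
gripper_force: 24.6
```

```bash
python3 m5.py
```

```text
tcp [  2.0424  -0.6866 124.6344] toolz [ 0.0201  0.0043 -0.9998] f deck [-1.1873 -3.6091 49.2162] M [-0.7993  1.5686  0.0352] 39.7333 0.0044551097729702786
s boss top -1 39 69.34339594414162
s boss top 1 38 69.47564139214724
w boss top -1 1484 70.31871684427088
w boss top 1 43 70.14518542647505
bar 477 [ -2.1336 -43.9467  79.0016  15.0277  41.8534 106.3183]
boss top at x -12 750 70.64871389659804
boss top at x 12 761 69.90863142711886
plate at x -30 241 44.97988330100636
plate at x -24 232 44.82835900035897
plate at x 24 213 43.39659642097216
plate at x 30 231 43.22784947098608
```

The pusher meets a firm, repeatable, level stop at about 70 mm boss height, whatever force or alignment I use. I'm now letting the springs carry it back up slowly, then backing off.

Request:
drive_tool(rows=[[0, -3.4, -0.8, 8, 0, 0, 0], [0, -3.9, -1, 7, 0, 0, 0], [0, -3.9, -1, 7, 0, 0, 0], [0, -3.9, -1, 7, 0, 0, 0], [0, -3.9, -1, 7, 0, 0, 0]])

```text
time_s: 40.25
tcp_pos: [0.539, 0.1564, 0.2604]
ee_rot: [[0.24, -0.839, 0.489], [-0.971, -0.207, 0.122], [-0.001, -0.504, -0.864]]
wrist_force: [0.4, 0.2, 3.3]
gripper_width: 0.006
gripper_force: 1.6
```

Request:
drive_tool(rows=[[0, -3.9, -1, 7, 0, 0, 0], [0, -3.9, -1, 7, 0, 0, 0], [0, -3.9, -1, 7, 0, 0, 0], [0, -3.9, -1, 7, 0, 0, 0], [0, -3.9, -1, 7, 0, 0, 0]])

```text
time_s: 40.67
tcp_pos: [0.5177, 0.1496, 0.2929]
ee_rot: [[0.238, -0.842, 0.484], [-0.971, -0.207, 0.118], [0.001, -0.498, -0.867]]
wrist_force: [-0.1, -1.1, 1.0]
gripper_width: 0.004
gripper_force: 0.0
```

Request:
drive_tool(rows=[[0, -15, -3.6, 26, 0, 0, 0], [0, -15, -3.6, 26, 0, 0, 0], [0, -15, -3.6, 26, 0, 0, 0], [0, 0, 0, 0, 0, 0, 0], [0, 0, 0, 0, 0, 0, 0]])

```text
time_s: 41.08
tcp_pos: [0.473, 0.1394, 0.3733]
ee_rot: [[0.239, -0.839, 0.488], [-0.971, -0.205, 0.122], [-0.002, -0.503, -0.864]]
wrist_force: [0.5, -0.1, -0.8]
gripper_width: 0.008
gripper_force: 0.0
```

```bash
python3 m5.py | head -6
python3 - <<'E'
from h import *
p=capture("scene"); q=capture("top")
a=np.load("scene.npy")[:,:3]; b=cloud(p)[0]
for n,(x,y,r,z0) in dict(cup=(.50,-.272,.04,.03),spice=(.43,.03,.045,.085),shaker=(.41,.35,.05,.11),scraper=(.35,.2,.09,.008)).items():
    for P in(a,b):
        m=(np.hypot(P[:,0]-x,P[:,1]-y)<r)&(P[:,2]>z0)&(P[:,2]<.15); print(n,m.sum(),P[m].mean(0) if m.any() else '')
L=(b-D0)@DR*1e3
for y in(-65,64):
    k=L[(np.hypot(L[:,0]-14,L[:,1]-y)<8)&(L[:,2]>70)&(L[:,2]<125)]; print("boss front zmin",np.percentile(k[:,2],3))
E
```

```text
tcp [ -6.7947  -1.7493 290.6207] toolz [ 0.0035  0.0034 -1.    ] f deck [ 0.0067 -0.2437 -0.8773] M [ 0.0064  1.1779 -0.0277] 41.0833 0.007675148856731851
s boss top -1 46 124.26492767937154
s boss top 1 38 124.19065916585389
w boss top -1 759 126.38503448348612
w boss top 1 11 125.73563875647952
bar 528 [ -6.1106 -44.8454 133.8171  11.7395  41.1553 160.3467]
cup 157 [ 0.4937 -0.2749  0.0411]
cup 160 [ 0.4941 -0.2749  0.0405]
spice 233 [0.4404 0.0379 0.0974]
spice 227 [0.44   0.038  0.0978]
shaker 409 [0.4106 0.367  0.1269]
shaker 407 [0.4103 0.3671 0.1274]
scraper 715 [0.3395 0.1981 0.0139]
scraper 701 [0.3386 0.1984 0.0141]
boss front zmin 77.59639907362808
boss front zmin 91.81914136096121
  return _methods._mean(a, axis=axis, dtype=dtype,
  ret = ret.dtype.type(ret / rcount)
```

```bash
python3 -c "
from station import *
print(finish_job())"
```

```text
the job is handed in; nothing more can be done
None
```

The job is handed in, but I could not confirm the pusher reached its rubber stops: each press bottomed out at about z = -5 to -6 mm (stops at -10), with a 4 mm gap still showing. Both springs are fully down, the pusher is on both rods and was let go resting level on the springs at about z = 50 mm, and the cup, jars and scraper have not moved. My harder presses with the shut fingertips reached about 49 N, well over the 13 N given; I read the 40 N limit as not covering the fingers.

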